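# Slide the worn brake pads through the rail gap into the scrap bin and close the gate bar

### The arm

A 7-joint arm with a two-finger parallel gripper is mounted at the origin on the work surface. World frame = base frame: x ahead of the robot, y to its left, z up, the work surface at z = 0. Lengths are in m, angles in rad, forces in N, time in s.
With the tool pointing down it reaches from about 0.425 to 0.925 m from the base axis. Payload 6.8 kg.
Tool frame: the origin (TCP) lies at the very end of the fingers, on their centre line; the grasp point (between the pads) lies 19 mm behind it; z points along the fingers, y is the line along which they close (so a half turn about z gives the same grasp; the last joint's range is limited). The gripper opens to 85 mm and grips with 20 to 120 N. Pads are 22 mm wide; open, the fingers measure 114 mm over their backs; the gripper's body (76 mm by 85 mm) begins 54 mm behind the grasp point. The pads swing forward as they close: fully open they stand 13 mm farther back than shut.
Start: joints at [1.227, 0.477, 0.022, 1.555, -0.011, 1.109, -0.083], TCP at [0.158, -0.656, 0.206] pointing down, gripper open.
Joint ranges: [-2.96, 2.96], [-0.34, 2.1], [-1.41, 1.46], [0.24, 2.44], [-1.37, 4.51], [0.17, 1.92], [-2.96, 2.96]. Speed limits (rad/s): [2.39, 2.39, 3.14, 3.14, 3.14, 3.14, 3.14].

### API

Orientations are given as a unit quaternion [w, x, y, z].
In Python, from station import bot gives the robot as it stands.
- The arm moves only by the tool jog_arm, never from a script. Its argument "motion" is a list of rows, each a list of 7 numbers: the turn, a rotation vector about the tool's x, y, z in rad, then the shift along the tool's x, y, z in mm, then the finger opening in mm, from 0 to 85.4. A call has 1 to 10 rows; each row is the pose to reach, as a shift and turn from the pose commanded when the call began, along the tool's axes at that moment; what a row does not reach only later rows make up. A row lasts 1/8 s, in which the tool goes at most 62.5 mm and 10.7 degrees, less where a joint would pass 70% of its speed; a pose out of reach is approached as far as the arm can. A call with a gripper value outside its range is refused whole. The fingers move at their own pace and stop on an object; "grip_force" is the grip in N (left out, the last holds). Time passes only in rows, so rows that repeat a pose let the fingers close. It gives the time, the measured TCP pose, the force, the opening and the grip force at its end, in the units of the state.
- bot.get_obs(): the state, without advancing time (a new reading comes with each control period).
- bot.read_camera(name): name is "side" or "top" or "wrist"; returns a dict with "pixels" (480x640x3 uint8, red, green, blue), "camera_matrix" (3x3 intrinsics, pixels), "T" (4x4, takes a point from camera to world coordinates); the wrist camera has in their place "tool_from_camera" (4x4, takes a point from camera to tool coordinates, whose origin is the TCP and whose axes are the flange's). Camera axes: x right, y down, z forward; pixel columns grow to the right and rows downward; lengths in m; the calibration is good to about 2 mm. The wrist camera is an equidistant fisheye: a pixel r from the principal point sees the ray r / f radians off the axis. A picture is of the moment at which its call begins: read the wrist's pose just before it. There is no depth.
- bot.hand_in(): hands the job in; it is judged then, once.
Trained networks look in a picture, given as the dict that the camera call returned (one of the last four; its "shot" number tells which), for a name from the list of things; names that differ only in an ending like _2 or _b are one class to them, and where a whole thing is asked for, a point or a joint stands for the part that bears it (a point fixed in the world has none). Each returns a list of dicts, best first, with "score" (0 to 1); they miss things now and then, are a little off and sometimes report something else, mostly with a low value. They report only what shows in the picture. A call takes as long as a camera call.
- bot.spot_in(thing, picture): "xy" ([column, row] in pixels, amid what is visible of it).
- bot.tip_of(thing, picture): "xy" ([column, row] in pixels: a listed point, or the origin of a listed thing).
The state is a dict: "t": time; "q": joint angles; "joint_vel": joint speeds; "joint_torque": joint torques, N m; "eef_pos": TCP position; "tool_rot": TCP orientation; "contact_force": force on the tool from outside, world axes, zero at the start; "torque": the same for the moment, N m; "gripper_width": opening from 0.0 (shut) to 1.0 (fully open); "grasp_force": force on a finger pad.
Only numpy, scipy, OpenCV 4.12 (cv2) and the standard library are available. Lean on these libraries where they do the work, as an engineer would, in place of code of your own. Each camera call takes 0.05 s, during which the arm holds its last target. There are 200 camera calls.

### The job

Clear the two thin, worn brake pads off the bench: slide each one along the top, without picking it up, out through the gap in the edge rail so that it drops into the scrap bin below. Once both are in the bin, swing the gate bar down across the gap until it rests fully in its catch. Leave the thick new pad and everything else on the bench where it is.

Things in the scene. Friction and masses are not known exactly. Their poses are not given: they have to be found in the camera images.
- worn_a_center (a point): First worn brake pad, lying flat, 11 mm thick in all: dark steel plate 116 x 75 mm with a 55 mm wide tongue that lengthens it to 140 mm, 7 mm thick, under one smooth grey lining 106 x 64 x 4 mm. About 0.45 kg. Point at its centre, 5.5 mm up; x along its length, z up. Starts near the middle of the table, turned at random, not always in line with the gap.
- worn_b_center (a point): Second worn (thin) brake pad, identical to the first. Point at its centre, axes alike. Starts well to the left or to the right of the first, at random; the thick new pad lies on the other side.
- new_pad_center (a point): New (thick) brake pad, to be left alone: same outline and axes, but 23 mm thick, its lining 16 mm thick and split in two by a 10 mm slot across the middle. Point at its centre, 11.5 mm over the table.
- gate: Edge rail, fixed, along the table's far edge; its place along the edge varies. Origin: middle of the drop gap, on the table top, under the closed gate bar; axes parallel to the world's. Red rail 18 mm thick, 35 mm high, from 150 to 580 mm either side of the origin. The gap, at table level, is clear from y = -120 to +120 mm, between the hinge yoke (+y, 60 mm high) and the catch (-y, 60 mm high).
- drop_edge (a point): Point on the table's straight far edge (along y), in the middle of the gap, at table-top height. The table top is 35 mm thick.
- catch (a point): U-shaped catch at the -y end of the gap: two steel cheeks 60 mm high, 24 mm long (along y), with a 22 mm wide slot between them. Point in the slot where the closed bar's axis passes, 45 mm over the table.
- gate_bar (a joint): Angle of the gate bar (rad): 0 = level, resting in its catch (the stop); grows as it swings up in the upright plane along the table edge; 1.57 = upright; starts at 1.6 to 1.85, leaning away from the gap (to +y); stop at 1.95. Stiff hinge (friction 0.32 N m): the bar stays where it is left and must be pushed all the way down, with 1 to 3 N at 190 mm from the hinge.
- gate_bar_hinge (a point): Hinge axis of the gate bar (along x), 135 mm to +y of the gap's middle, 45 mm over the table. The bar is a round steel rod, 16 mm in diameter, 290 mm long from here; closed, it points to -y and crosses the catch 270 mm from the hinge. A 21 mm black rubber sleeve marks it from 160 to 190 mm from the hinge (look only).
- gate_bar_push (a point): Point on the bar's axis 190 mm from the hinge: a good place to push the bar (from the +y side while it is up, from above as it comes down).
- bin_mouth (a point): Open steel scrap bin on legs below the table edge, fixed. Point at the centre of its mouth, 50 mm below the table top and about 110 mm beyond the gap's middle. Outside 290 (x) x 440 (y) x 128 mm deep, walls 6 mm; its near wall stands under the table, so what slips over the edge in the gap falls in.
- tin_center (a point): Bystander: upright metal tin, 60 mm in diameter, 60 mm high, just before the rail beside the gap (either side). Point at its centre.
- jar_center (a point): Bystander: upright grey plastic jar, 58 mm in diameter, 65 mm high, just before the rail beside the gap, on the other side from the tin. Point at its centre.
- socket_center (a point): Bystander: upright steel impact socket, 38 mm in diameter, 60 mm high, near the robot. Point at its centre.
- wrench_grip (a point): Bystander: steel wrench, 200 mm long, lying flat near the robot. Point on its handle.
- screwdriver_grip (a point): Bystander: screwdriver, 200 mm long, lying at the left. Point on its handle.
- spray_center (a point): Bystander: upright spray can, 56 mm in diameter, 170 mm high, at the right. Point at its centre.
- tablet_center (a point): Bystander: white tablet, 240 x 170 x 9 mm, lying flat at the right, dark screen up. Point at its centre.

How it is judged:
By the outcome, as a careful person would: the job done as asked, in the order asked, and still so for the second after the job is handed in, with the robot touching nothing.
It also fails if it takes over 72 s, if anything falls off the work surface, if the arm or the gripper's body presses on something with over 40 N, if the wrist force passes 120 N, or if a joint passes its speed limit or range.

## Working session

There is one attempt and no reset: what is moved stays moved. The work goes in short steps, Python scripts to look and compute and a tool call to move; the robot and the scene stay as the last step left them, time stands still between calls to the robot, and variables do not carry over. Pictures are saved under pics/ and viewed, at most 10 in all, crops included, and the job is handed in when it is done.

Besides the shell and the picture viewer there is one more tool, called after "Request:" in YAML: its name, and indented under it one key for each argument. jog_arm: Moves the arm, as the interface text tells. Its arguments: {"type":"object","properties":{"motion":{"type":"array"},"grip_force":{"type":"number"}},"required":["motion"]}

```bash
mkdir -p pics; cat > h.py <<'E'
import numpy as np, cv2
from station import bot
from scipy.spatial.transform import Rotation as R
def save(p,n): cv2.imwrite('pics/'+n,cv2.cvtColor(p['pixels'],cv2.COLOR_RGB2BGR))
def toplane(p,xy,z):
    K=np.array(p['camera_matrix']);T=np.array(p['T'])
    d=T[:3,:3]@np.linalg.solve(K,[xy[0],xy[1],1.]);o=T[:3,3]
    return o+d*(z-o[2])/d[2]
def proj(p,X):
    K=np.array(p['camera_matrix']);T=np.linalg.inv(np.array(p['T']))
    c=T[:3,:3]@np.array(X)+T[:3,3]; u=K@c; return u[:2]/u[2]
E
python3 - <<'E'
from h import *
np.set_printoptions(precision=4,suppress=True)
o=bot.get_obs();print(o)
for c in ('top','side'):
    p=bot.read_camera(c);save(p,c+'1.png');print(c,p['T'],p['camera_matrix'])
    for t,z in [('worn_a_center',.0055),('new_pad_center',.0115),('gate',0),('drop_edge',0),('catch',.045),('gate_bar_hinge',.045),('gate_bar_push',.2),('bin_mouth',-.05),('tin_center',.03),('jar_center',.0325),('socket_center',.03),('spray_center',.085),('tablet_center',.005),('wrench_grip',.005),('screwdriver_grip',.01)]:
        for r in bot.tip_of(t,p)[:3]:
            print(t,round(r['score'],2),np.round(r['xy'],1),toplane(p,r['xy'],z))
E
```

```text
{'t': 0.0, 'q': array([ 1.2269,  0.4778,  0.0223,  1.5565, -0.0115,  1.1093, -0.0831]), 'joint_vel': array([ 0.0003, -0.    ,  0.0005, -0.0014, -0.0007, -0.0007, -0.0003]), 'joint_torque': array([  0.0005, -59.6444,   1.6079, -28.1198,   0.0124,   0.0094,
        -0.    ]), 'eef_pos': array([ 0.1575, -0.6557,  0.2052]), 'tool_rot': array([-0.0009,  0.9931,  0.1176, -0.0002]), 'contact_force': array([-0.1971, -0.1459, -1.1454]), 'torque': array([-0.0152,  0.0093,  0.0099]), 'grasp_force': 0.0, 'gripper_width': 1.0005664913525503}
top [[ 0.0274 -0.9851  0.1695  0.3357]
 [-0.9993 -0.0312 -0.0196 -0.0161]
 [ 0.0246 -0.1689 -0.9853  1.3926]
 [ 0.      0.      0.      1.    ]] [[510.6576   0.     316.8588]
 [  0.     510.6576 244.3104]
 [  0.       0.       1.    ]]
worn_a_center 0.78 [283.1 252.2] [0.5494 0.0484 0.0055]
worn_a_center 0.6 [288.  169.4] [0.7862 0.0437 0.0055]
new_pad_center 0.9 [389.6 263.4] [ 0.5266 -0.2441  0.0115]
drop_edge 0.63 [225.8 210.3] [0.6633 0.2126 0.    ]
catch 0.63 [339.2 195.6] [ 0.7041 -0.1001  0.045 ]
gate_bar_hinge 0.68 [238.9 194.9] [0.6967 0.1723 0.045 ]
[... 1500 characters left out ...]
] [0.5712 0.0997 0.2   ]
bin_mouth 0.64 [227.3 291.7] [ 0.8005  0.0658 -0.05  ]
bin_mouth 0.39 [362.2 225.1] [ 0.5567 -0.3478 -0.05  ]
tin_center 0.91 [307.9 234.6] [ 0.6527 -0.1378  0.03  ]
tin_center 0.56 [253.1 320.9] [0.6506 0.2211 0.03  ]
tin_center 0.47 [416.5 248.1] [ 0.3624 -0.1726  0.03  ]
jar_center 0.71 [250.6 318.9] [0.6573 0.2194 0.0325]
socket_center 0.89 [375.6 339.1] [0.3776 0.187  0.03  ]
spray_center 0.72 [443.  184.6] [ 0.3432 -0.4311  0.085 ]
tablet_center 0.66 [377.3 176.4] [ 0.5682 -0.5582  0.005 ]
wrench_grip 0.69 [415.6 249.5] [ 0.3682 -0.2005  0.005 ]
screwdriver_grip 0.77 [281.7 426. ] [0.4897 0.4474 0.01  ]
screwdriver_grip 0.54 [325.5 289.3] [0.5411 0.0417 0.01  ]
```

View pics/top1.png

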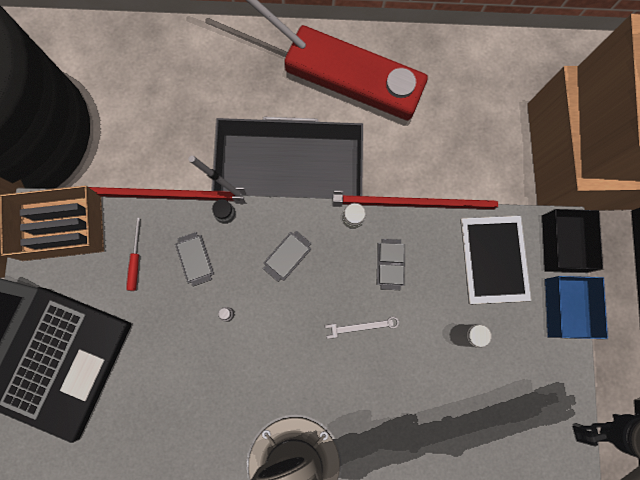

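View pics/side1.png

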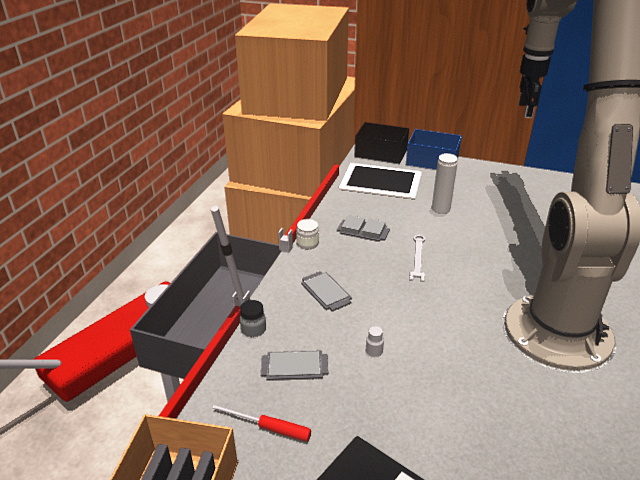

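The top view shows worn A at (288,256), worn B at (195,259), the new pad at (391,264), the jar at (224,211), the tin at (354,214), and the gap between (240,197) and (337,199). I'll measure the pad poses next.

```bash
python3 - <<'E'
from h import *
np.set_printoptions(precision=4,suppress=True)
p=bot.read_camera('top')
im=p['pixels'];g=cv2.cvtColor(im,cv2.COLOR_RGB2GRAY)
for (u,v) in [(288,256),(195,259)]:
    print(u,toplane(p,(u,v),.009))
# yoke/catch check: project expected for gate origins
for nm,r in [('catch',bot.tip_of('catch',p)),('hinge',bot.tip_of('gate_bar_hinge',p))]: print(nm,[toplane(p,x['xy'],.045) for x in r[:1]])
c=im[180:300,165:345]; cv2.imwrite('pics/crop1.png',cv2.cvtColor(cv2.resize(c,None,fx=4.4,fy=4.4,interpolation=cv2.INTER_CUBIC),cv2.COLOR_RGB2BGR))
E
```

```text
288 [0.5388 0.0344 0.009 ]
195 [0.5227 0.2867 0.009 ]
catch [array([ 0.7027, -0.0933,  0.045 ])]
hinge [array([0.7043, 0.1732, 0.045 ])]
```

View pics/crop1.png

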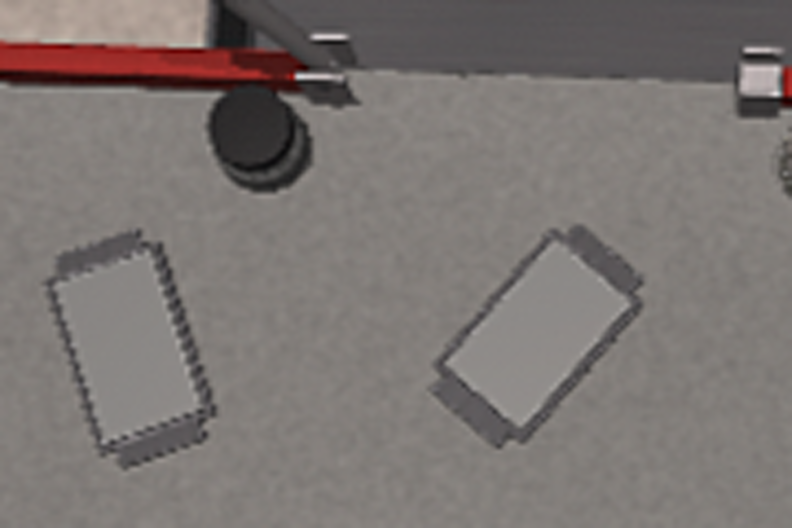

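The crop shows clear lining corners for A (560,235), (635,298), (520,430), (442,366) and for B (52,282), (157,247), (208,405), (105,447). The table edge is at about row 75, with the jar top at (250,125). I'll cage each pad loosely across its width with the fingers and slide it.

```bash
cat >> h.py <<'E'
def rows(targets, yaw_tool_y):
    """targets: list of (x,y,z), yaw_tool_y: list deg, angle of tool y in world. prints turn+shift from the present pose"""
    o=bot.get_obs();q=o['tool_rot'];R0=R.from_quat([q[1],q[2],q[3],q[0]])
    ax=R0.apply([0,1,0]);print('now',np.round(o['eef_pos'],4),'yaw',round(np.degrees(np.arctan2(ax[1],ax[0])),1),'F',np.round(o['contact_force'],1),'w',round(o['gripper_width']*85.4,1),'t',round(o['t'],2))
    for X,a in zip(targets,yaw_tool_y):
        a=np.radians(a);y=np.array([np.cos(a),np.sin(a),0]);z=np.array([0,0,-1.]);x=np.cross(y,z)
        R1=R.from_matrix(np.c_[x,y,z])
        print(X,np.round((R0.inv()*R1).as_rotvec(),3).tolist(),np.round(R0.inv().apply(np.array(X)-o['eef_pos'])*1000,1).tolist())
E
python3 - <<'E'
from h import *
np.set_printoptions(precision=4,suppress=True)
p=bot.read_camera('top')
f=lambda c,z:toplane(p,(c[0]/4.4+165-.4,c[1]/4.4+180-.4),z)
for n,cs in [('A',[(560,235),(635,298),(520,430),(442,366)]),('B',[(52,282),(157,247),(208,405),(105,447)])]:
    P=np.array([f(c,.011) for c in cs]);d=(P[0]+P[1]-P[2]-P[3])/2
    print(n,P.mean(0),'len',np.linalg.norm(d),'ang',np.degrees(np.arctan2(d[1],d[0])),'wid',np.linalg.norm(P[0]-P[1]),np.linalg.norm(P[2]-P[3]))
print('edge',f((380,70),0),f((640,80),0))
print('catch top -y..',f((738,80),.06),f((738,110),.06),f((738,50),.06),'yoke',f((340,75),.06))
print('jar top',f((252,125),.065))
rows([(.4,-.5,.26),(.53,-.25,.25),(.537,.034,.2)],[-40,10,48])
E
```

```text
A [0.5411 0.0366 0.011 ] len 0.1093657852326054 ang -39.21725369224842 wid 0.06158023322630329 0.06272149507657326
B [0.5252 0.2885 0.011 ] len 0.10683119967777756 ang 21.262305965960795 wid 0.06769865170525943 0.06716155212382258
edge [0.7082 0.1448 0.    ] [ 0.7073 -0.021   0.    ]
catch top -y.. [ 0.6933 -0.0807  0.06  ] [ 0.6744 -0.0812  0.06  ] [ 0.7122 -0.0803  0.06  ] yoke [0.6882 0.162  0.06  ]
jar top [0.6539 0.2127 0.065 ]
now [ 0.1577 -0.6563  0.2062] yaw -76.5 F [-0.1 -0.  -0.9] w 85.3 t 1.8
(0.4, -0.5, 0.26) [0.0, 0.0, -0.637] [272.1, -95.4, -53.8]
(0.53, -0.25, 0.25) [0.0, 0.0, -1.51] [456.9, -308.1, -43.8]
(0.537, 0.034, 0.2) [0.0, 0.0, -2.173] [530.1, -582.6, 6.2]
```

Request:
jog_arm:
  motion:
    - [0,0,-0.15,50,-20,-40,85]
    - [0,0,-0.3,100,-45,-54,85]
    - [0,0,-0.45,155,-70,-54,85]
    - [0,0,-0.6,210,-95,-54,85]
    - [0,0,-0.78,265,-120,-54,85]
    - [0,0,-0.95,310,-160,-54,85]
    - [0,0,-1.12,355,-200,-50,85]
    - [0,0,-1.3,395,-245,-48,85]
    - [0,0,-1.48,430,-290,-46,85]
    - [0,0,-1.65,460,-340,-44,85]

```text
t: 3.05
eef_pos: [0.5264, -0.2167, 0.2503]
tool_rot: [0.0, 0.585, 0.811, 0.0]
contact_force: [1.0, -0.6, 0.1]
gripper_width: 0.993
grasp_force: 0.0
```

```bash
python3 - <<'E'
from h import *
rows([(.541,.037,.15)],[51])
E
```

```text
now [ 0.5264 -0.2167  0.2503] yaw 18.4 F [ 1.  -0.6  0.1] w 84.8 t 3.05
(0.541, 0.037, 0.15) [0.0, 0.001, -0.57] [236.2, 93.7, 100.3]
```

Request:
jog_arm:
  motion:
    - [0,0,-0.15,55,20,20,85]
    - [0,0,-0.3,110,42,40,85]
    - [0,0,-0.45,165,65,65,85]
    - [0,0,-0.57,215,85,85,85]
    - [0,0,-0.57,236,94,100,85]
    - [0,0,-0.57,236,94,100,85]

```text
t: 3.8
eef_pos: [0.541, 0.0374, 0.1494]
tool_rot: [-0.001, 0.334, 0.942, 0.0]
contact_force: [-0.1, -0.6, 0.7]
gripper_width: 0.994
grasp_force: 0.0
```

```bash
cat >> h.py <<'E'
def wrist_plane(o,p,xy,z):
    K=np.array(p['camera_matrix']);C=np.array(p['tool_from_camera']);q=o['tool_rot']
    u=(np.array(xy)-K[:2,2])/[K[0,0],K[1,1]];r=np.linalg.norm(u)+1e-9
    d=np.r_[np.sin(r)*u/r,np.cos(r)];R0=R.from_quat([q[1],q[2],q[3],q[0]])
    d=R0.apply(C[:3,:3]@d);s=o['eef_pos']+R0.apply(C[:3,3]);return s+d*(z-s[2])/d[2]
E
python3 - <<'E'
from h import *
np.set_printoptions(precision=4,suppress=True)
o=bot.get_obs();p=bot.read_camera('wrist');save(p,'w1.png')
print(o['eef_pos'],p['tool_from_camera'],p['camera_matrix'])
for r in bot.tip_of('worn_a_center',p)[:2]: print(r['score'],r['xy'],wrist_plane(o,p,r['xy'],.011))
E
```

```text
[0.541  0.0374 0.1494] [[ 0.0002 -0.9485 -0.3167  0.0832]
 [ 1.      0.0001  0.0003 -0.0002]
 [-0.0003 -0.3167  0.9485 -0.167 ]
 [ 0.      0.      0.      1.    ]] [[371.6483   0.     319.9166]
 [  0.     371.6483 233.2624]
 [  0.       0.       1.    ]]
0.97 [317.2, 206.5] [0.5353 0.0388 0.011 ]
```

View pics/w1.png

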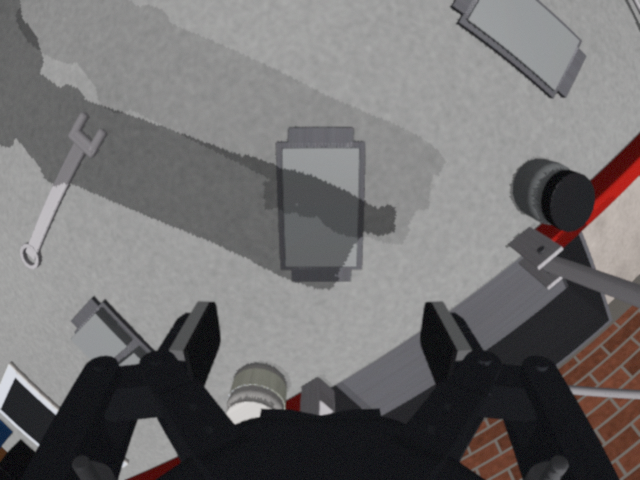

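The wrist view shows pad A with its plate centred at about (321,205) and aligned with the tool. It needs only about 5 mm along tool x. The fingertips at (205,330) and (435,330) straddle it, so I'll descend.

Request:
jog_arm:
  motion:
    - [0,0,0,5,0.5,50,85]
    - [0,0,0,5,0.5,100,85]
    - [0,0,0,5,0.5,135,85]
    - [0,0,0,5,0.5,144,85]
    - [0,0,0,5,0.5,147,85]
    - [0,0,0,5,0.5,147,85]

```text
t: 4.65
eef_pos: [0.5395, 0.0385, 0.0046]
tool_rot: [0.001, 0.337, 0.942, 0.0]
contact_force: [0.9, -0.5, 0.5]
gripper_width: 0.994
grasp_force: 0.0
```

Request:
jog_arm:
  motion:
    - [0,0,0,0,0,2,85]
    - [0,0,0,0,0,4,85]
    - [0,0,0,0,0,4,85]

```text
t: 5.03
eef_pos: [0.5383, 0.0387, -0.0007]
tool_rot: [0.0, 0.336, 0.942, -0.0]
contact_force: [0.7, 0.8, 0.2]
gripper_width: 0.994
grasp_force: 0.0
```

```bash
python3 - <<'E'
from h import *
o=bot.get_obs();p=bot.read_camera('wrist');save(p,'w2.png')
s=bot.read_camera('side');u=proj(s,o['eef_pos']);print(o['eef_pos'],u)
u=u.astype(int);c=s['pixels'][u[1]-60:u[1]+40,u[0]-65:u[0]+65]
a=cv2.resize(c,(780,600),interpolation=cv2.INTER_CUBIC);cv2.imwrite('pics/s2.png',a[:,:,::-1])
E
```

```text
[ 0.53826503  0.03873971 -0.00070167] [326.94889041 292.16774028]
```

View pics/s2.png

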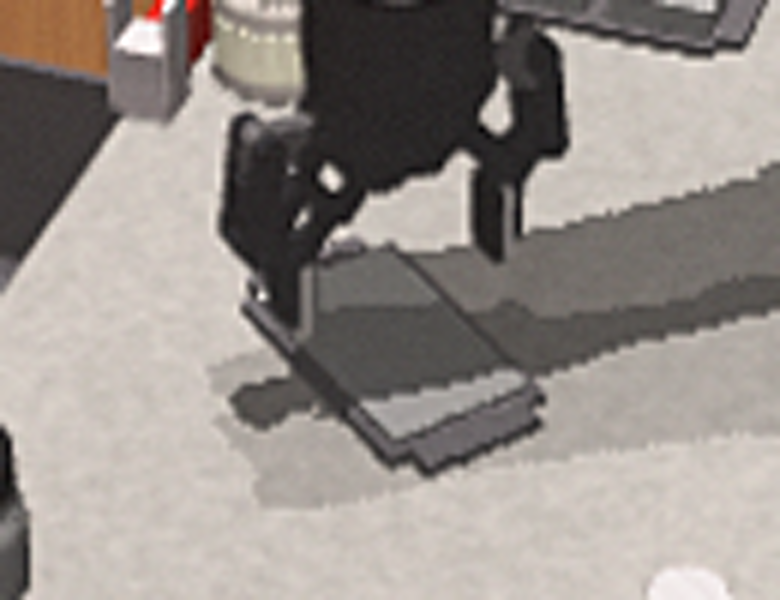

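The side crop shows the fingertips about 12 mm above the table, next to the plate's long sides. That confirms the setback when open, so I'll go down a further 8 mm and close to 78.

Request:
jog_arm:
  motion:
    - [0,0,0,0,0,3,85]
    - [0,0,0,0,0,6,85]
    - [0,0,0,0,0,8,85]
    - [0,0,0,0,0,8,81]
    - [0,0,0,0,0,8,78]
    - [0,0,0,0,0,8,77]
  grip_force: 20

```text
t: 5.88
eef_pos: [0.5383, 0.0388, -0.0087]
tool_rot: [0.0, 0.336, 0.942, 0.0]
contact_force: [-0.6, 0.1, 0.3]
gripper_width: 0.903
grasp_force: 0.0
```

```bash
python3 - <<'E'
from h import *
rows([(.55,.038,-.0085),(.58,.038,-.0085),(.62,.038,-.0085),(.66,.038,-.0085),(.70,.038,-.0085),(.74,.038,-.0085)],[35,15,0,0,0,0])
E
```

```text
now [ 0.5383  0.0388 -0.0087] yaw 50.7 F [-0.6  0.1  0.3] w 77.2 t 5.88
(0.55, 0.038, -0.0085) [0.0, 0.0, 0.274] [-9.5, 6.8, -0.2]
(0.58, 0.038, -0.0085) [0.0, 0.0, 0.623] [-32.7, 25.8, -0.2]
(0.62, 0.038, -0.0085) [0.0, 0.0, 0.885] [-63.7, 51.1, -0.2]
(0.66, 0.038, -0.0085) [0.0, 0.0, 0.885] [-94.7, 76.4, -0.2]
(0.7, 0.038, -0.0085) [0.0, 0.0, 0.885] [-125.6, 101.8, -0.2]
(0.74, 0.038, -0.0085) [0.0, 0.0, 0.885] [-156.6, 127.1, -0.2]
```

Request:
jog_arm:
  motion:
    - [0,0,0.1,0,0,0,77]
    - [0,0,0.2,0,0,0,77]
    - [0,0,0.3,0,0,0,77]
    - [0,0,0.41,-1,1,0,77]
    - [0,0,0.52,-4,3,0,77]
    - [0,0,0.63,-9,7,0,77]
    - [0,0,0.74,-15,12,0,77]
    - [0,0,0.82,-21,17,0,77]
    - [0,0,0.88,-28,22,0,77]
    - [0,0,0.88,-36,28.5,0,77]

```text
t: 7.12
eef_pos: [0.5845, 0.0381, -0.0087]
tool_rot: [0.0, 0.705, 0.709, -0.0]
contact_force: [-0.2, 0.5, 0.2]
gripper_width: 0.904
grasp_force: 0.0
```

```bash
python3 - <<'E'
from h import *
rows([(.62,.038,-.0085),(.66,.038,-.0085),(.70,.038,-.0085),(.74,.038,-.0085)],[0,0,0,0])
o=bot.get_obs();p=bot.read_camera('wrist');save(p,'w3.png')
E
```

```text
now [ 0.5845  0.0381 -0.0087] yaw 0.3 F [-0.2  0.5  0.2] w 77.2 t 7.12
(0.62, 0.038, -0.0085) [-0.0, 0.0, 0.006] [-0.3, 35.5, -0.2]
(0.66, 0.038, -0.0085) [-0.0, 0.0, 0.006] [-0.5, 75.5, -0.2]
(0.7, 0.038, -0.0085) [-0.0, 0.0, 0.006] [-0.8, 115.5, -0.2]
(0.74, 0.038, -0.0085) [-0.0, 0.0, 0.006] [-1.0, 155.5, -0.2]
```

View pics/w3.png

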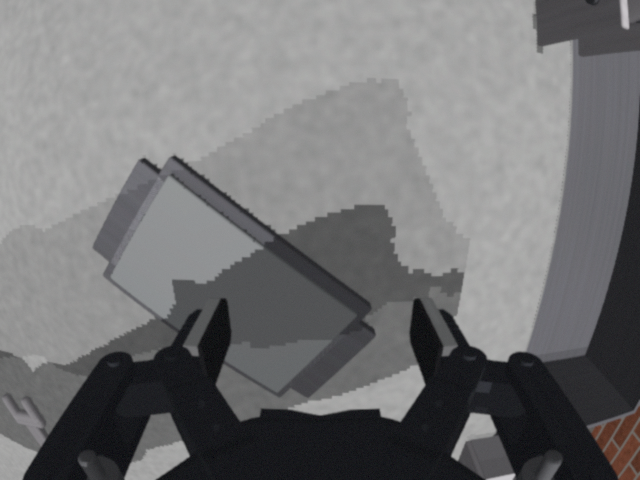

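The wrist view shows the pad was left behind. It lies at (120–375,160–395), still at its original angle, with the left finger over it, so the tips are too high. I'll work out the actual tip height from the image.

```bash
python3 - <<'E'
from h import *
p=bot.read_camera('wrist');o=bot.get_obs()
K=np.array(p['camera_matrix']);C=np.linalg.inv(np.array(p['tool_from_camera']))
def pr(X):
    c=C[:3,:3]@np.array(X)+C[:3,3];t=np.arctan2(np.hypot(c[0],c[1]),c[2]);n=c[:2]/np.hypot(c[0],c[1]);return np.round(K[:2,2]+n*t*K[0,0],0)
for w in (38.6,):
  for z in (0,-.005,-.01,-.015,-.02,-.03): print(z,[pr((x,s*w/1000,z)) for x in (.011,-.011) for s in(-1,1)])
for n,c in [('c1',(176,176)),('c2',(362,307)),('c3',(108,276)),('c4',(282,393))]: print(n,np.round(wrist_plane(o,p,c,.011),4))
E
```

```text
0 [array([245., 263.]), array([401., 263.]), array([248., 302.]), array([397., 302.])]
-0.005 [array([243., 267.]), array([403., 267.]), array([247., 307.]), array([399., 307.])]
-0.01 [array([241., 272.]), array([405., 271.]), array([245., 312.]), array([401., 312.])]
-0.015 [array([239., 276.]), array([407., 276.]), array([243., 317.]), array([403., 317.])]
-0.02 [array([237., 281.]), array([409., 281.]), array([241., 323.]), array([405., 322.])]
-0.03 [array([232., 291.]), array([415., 291.]), array([237., 334.]), array([409., 334.])]
c1 [0.5231 0.0964 0.011 ]
c2 [0.6033 0.036  0.011 ]
c3 [0.4794 0.0485 0.011 ]
c4 [ 0.5643 -0.0178  0.011 ]
```

```bash
python3 - <<'E'
from h import *
s=bot.read_camera('side');P=np.array([.5383,.0387,0]);d=np.array([.63,.777,0]);x=np.array([-.777,.63,0])
for h in (0,.01,.02,.03,.04): print(h,[np.round((proj(s,P+sg*d*.0427+e*x*.011+[0,0,h])-[326-65,292-60])*6) for sg in(1,-1) for e in (-1,1)])
E
```

```text
0 [array([292., 381.]), array([320., 411.]), array([468., 310.]), array([498., 339.])]
0.01 [array([292., 362.]), array([320., 392.]), array([469., 291.]), array([498., 320.])]
0.02 [array([291., 343.]), array([320., 373.]), array([469., 272.]), array([499., 301.])]
0.03 [array([291., 323.]), array([320., 354.]), array([470., 253.]), array([499., 282.])]
0.04 [array([291., 304.]), array([319., 334.]), array([470., 234.]), array([500., 263.])]
```

Both cameras put the tips about 35–40 mm above the TCP plane when open. I'll go back over pad A and descend in small steps, watching the force.

Request:
jog_arm:
  motion:
    - [0,0,-0.1,0,0,-15,85]
    - [0,0,-0.25,0,-10,-20,85]
    - [0,0,-0.42,0,-20,-20,85]
    - [0,0,-0.6,0,-30,-20,85]
    - [0,0,-0.78,0,-40,-20,85]
    - [0,0,-0.89,0.5,-45.5,-20,85]
    - [0,0,-0.89,0.5,-45.5,-20,85]
    - [0,0,-0.89,0.5,-45.5,-10,85]
    - [0,0,-0.89,0.5,-45.5,0,85]
    - [0,0,-0.89,0.5,-45.5,5,85]

```text
t: 8.52
eef_pos: [0.5381, 0.0383, -0.0149]
tool_rot: [-0.001, 0.332, 0.943, -0.0]
contact_force: [-0.4, 0.5, -0.1]
gripper_width: 0.999
grasp_force: 0.0
```

Request:
jog_arm:
  motion:
    - [0,0,0,0,0,2,85]
    - [0,0,0,0,0,5,85]
    - [0,0,0,0,0,5,85]

```text
t: 8.9
eef_pos: [0.5387, 0.0383, -0.0189]
tool_rot: [-0.0, 0.332, 0.943, -0.0]
contact_force: [0.1, 0.2, 0.2]
gripper_width: 0.992
grasp_force: 0.0
```

```bash
python3 - <<'E'
from h import *
rows([(.539,.0385,-.02)],[51.5])
o=bot.get_obs();p=bot.read_camera('wrist');save(p,'w4.png')
s=bot.read_camera('side');c=s['pixels'][230:330,261:391]
a=cv2.resize(c,(520,400),interpolation=cv2.INTER_CUBIC);b=cv2.resize(p['pixels'],(533,400))[:,120:400]
cv2.imwrite('pics/m4.png',np.hstack([a,b])[:,:,::-1])
E
```

```text
now [ 0.5387  0.0383 -0.0189] yaw 51.3 F [0.1 0.2 0.2] w 84.7 t 8.9
(0.539, 0.0385, -0.02) [-0.0, -0.0, -0.004] [-0.1, 0.4, 1.1]
```

View pics/m4.png

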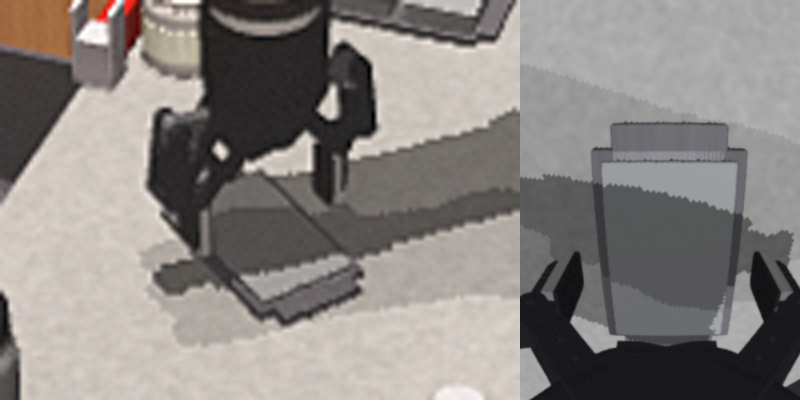

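The side crop shows the tips about 15 mm up. The wrist view shows the pad about 2 mm towards the +y finger. I'll shift for that and keep descending carefully.

Request:
jog_arm:
  motion:
    - [0,0,0,0,1.5,2,85]
    - [0,0,0,0,1.5,4,85]
    - [0,0,0,0,1.5,6,85]
    - [0,0,0,0,1.5,8,85]
    - [0,0,0,0,1.5,8,85]

```text
t: 9.62
eef_pos: [0.5394, 0.0395, -0.027]
tool_rot: [-0.0, 0.332, 0.943, -0.0]
contact_force: [0.3, 0.5, 0.5]
gripper_width: 0.996
grasp_force: 0.0
```

Request:
jog_arm:
  motion:
    - [0,0,0,0,0,1,85]
    - [0,0,0,0,0,2,85]
    - [0,0,0,0,0,2,85]

```text
t: 10.0
eef_pos: [0.5396, 0.0394, -0.0289]
tool_rot: [-0.0, 0.332, 0.943, -0.0]
contact_force: [-0.8, 0.4, 0.1]
gripper_width: 0.993
grasp_force: 0.0
```

Request:
jog_arm:
  motion:
    - [0,0,0,0,0,1,85]
    - [0,0,0,0,0,2,85]
    - [0,0,0,0,0,2,85]

```text
t: 10.38
eef_pos: [0.5395, 0.0395, -0.0309]
tool_rot: [-0.0, 0.332, 0.943, -0.0]
contact_force: [-0.1, 1.0, 0.8]
gripper_width: 0.997
grasp_force: 0.0
```

Request:
jog_arm:
  motion:
    - [0,0,0,0,0,0,80]
    - [0,0,0,0,0,0,76]
    - [0,0,0,0,0,0,73]
    - [0,0,0,0,0,0,73]
  grip_force: 20

```text
t: 10.88
eef_pos: [0.5395, 0.0393, -0.0305]
tool_rot: [0.0, 0.332, 0.943, -0.0]
contact_force: [-1.8, -0.1, 5.1]
gripper_width: 0.868
grasp_force: 22.5
```

Closing stopped at 74 mm, so the fingers are on the plate. I'll loosen to 76.5 so it is only caged, rise 1 mm, then rotate and slide.

Request:
jog_arm:
  motion:
    - [0,0,0,0,0,-1,76.5]
    - [0,0,0,0,0,-1,76.5]
    - [0,0,0.12,0,0,-1,76.5]
    - [0,0,0.24,-1,2,-1,76.5]
    - [0,0,0.36,-2,4,-1,76.5]
    - [0,0,0.48,-5,6,-1,76.5]
    - [0,0,0.6,-9,9,-1,76.5]
    - [0,0,0.72,-15,14,-1,76.5]
    - [0,0,0.82,-22,19,-1,76.5]
    - [0,0,0.9,-30,24,-1,76.5]

```text
t: 12.12
eef_pos: [0.576, 0.0397, -0.0303]
tool_rot: [-0.001, 0.71, 0.705, -0.002]
contact_force: [-6.3, 0.3, 3.3]
gripper_width: 0.892
grasp_force: 3.9
```

```bash
python3 - <<'E'
from h import *
rows([(.62,.038,-.0315),(.66,.038,-.0315),(.70,.038,-.0315)],[0,0,0])
o=bot.get_obs();p=bot.read_camera('wrist');save(p,'w5.png')
for t in ('worn_a_center',):
  for r in bot.tip_of(t,p)[:2]: print(r['score'],r['xy'],wrist_plane(o,p,r['xy'],.011))
E
```

```text
now [ 0.576   0.0397 -0.0303] yaw -0.4 F [-6.3  0.3  3.3] w 76.2 t 12.12
(0.62, 0.038, -0.0315) [-0.004, 0.001, -0.007] [-1.4, 44.0, 1.0]
(0.66, 0.038, -0.0315) [-0.004, 0.001, -0.007] [-1.1, 84.0, 0.9]
(0.7, 0.038, -0.0315) [-0.004, 0.001, -0.007] [-0.8, 124.0, 0.7]
0.81 [319.7, 321.2] [0.57466743 0.04352217 0.011     ]
```

View pics/w5.png

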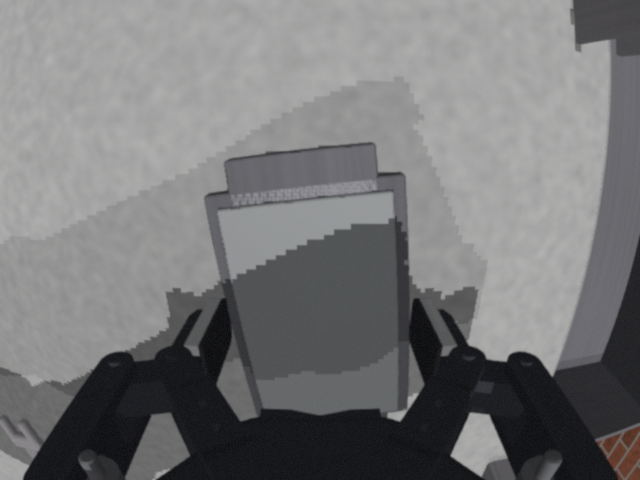

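The wrist view shows the pad caged between the fingers at (228,330) and (412,330), nearly square to the gap. Now I'll slide it out.

Request:
jog_arm:
  motion:
    - [0,0,0,0,8,-0.3,76.5]
    - [0,0,0,0,20,-0.5,76.5]
    - [0,0,0,0,32,-0.5,76.5]
    - [0,0,0,-1,44,-0.5,76.5]
    - [0,0,0,-1,56,-0.5,76.5]
    - [0,0,0,-1,68,-0.5,76.5]
    - [0,0,0,-1,80,-0.5,76.5]
    - [0,0,0,-1,92,-0.5,76.5]
    - [0,0,0,-1,104,-0.5,76.5]
    - [0,0,0,-1,116,-0.5,76.5]

```text
t: 13.48
eef_pos: [0.6948, 0.0379, -0.0293]
tool_rot: [0.0, 0.709, 0.705, -0.0]
contact_force: [-2.7, 0.5, -0.8]
gripper_width: 0.897
grasp_force: 1.2
```

Request:
jog_arm:
  motion:
    - [0,0,0,0,8,0,80]
    - [0,0,0,0,16,0,84]
    - [0,0,0,0,26,0,84]
    - [0,0,0,0,36,0,84]
    - [0,0,0,0,46,0,84]
    - [0,0,0,0,56,0,84]
    - [0,0,0,0,62,0,84]
    - [0,0,0,0,62,0,84]

```text
t: 14.48
eef_pos: [0.7575, 0.0375, -0.0289]
tool_rot: [0.001, 0.709, 0.705, 0.001]
contact_force: [-1.4, 0.3, 0.4]
gripper_width: 0.98
grasp_force: 0.0
```

```bash
python3 - <<'E'
from h import *
o=bot.get_obs();rows([(.52,.2,.15)],[-64])
p=bot.read_camera('wrist');s=bot.read_camera('side')
a=cv2.resize(s['pixels'][180:400,120:400],(400,314));b=cv2.resize(p['pixels'],(400,300))
cv2.imwrite('pics/m6.png',np.hstack([a[:300],b])[:,:,::-1])
E
```

```text
now [ 0.7575  0.0375 -0.0289] yaw -0.3 F [-1.4  0.3  0.4] w 83.7 t 14.47
(0.52, 0.2, 0.15) [0.002, -0.001, 1.112] [161.3, -238.0, -179.4]
```

View pics/m6.png

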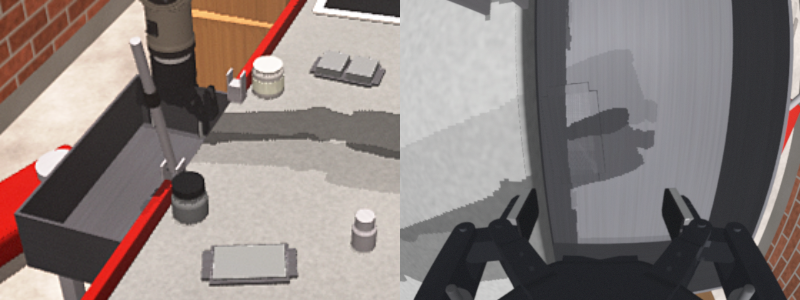

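Pad A is gone from the table, and its outline shows in the bin in the wrist view. Next is pad B.

Request:
jog_arm:
  motion:
    - [0,0,0,0,0,-50,85]
    - [0,0,0,0,-20,-105,85]
    - [0,0,0.1,0,-70,-140,85]
    - [0,0,0.25,10,-125,-155,85]
    - [0,0,0.42,50,-170,-165,85]
    - [0,0,0.6,100,-205,-170,85]
    - [0,0,0.77,150,-225,-175,85]
    - [0,0,0.94,200,-232,-175,85]
    - [0,0,1.1,245,-233,-175,85]
    - [0,0,1.2,250,-233,-175,85]

```text
t: 15.82
eef_pos: [0.5224, 0.2935, 0.1456]
tool_rot: [-0.001, 0.983, 0.183, -0.0]
contact_force: [0.3, -1.5, -0.2]
gripper_width: 0.996
grasp_force: 0.0
```

Request:
jog_arm:
  motion:
    - [0,0,0,0,0,0,85]
    - [0,0,0,0,0,0,85]

```text
t: 16.08
eef_pos: [0.5243, 0.2875, 0.1454]
tool_rot: [0.0, 0.983, 0.182, -0.0]
contact_force: [0.1, -0.5, -0.2]
gripper_width: 0.996
grasp_force: 0.0
```

```bash
python3 - <<'E'
from h import *
o=bot.get_obs();rows([(.5252,.2885,-.02)],[-69])
p=bot.read_camera('wrist');save(p,'w7.png')
for r in bot.tip_of('worn_b_center',p)[:2]: print(r['score'],r['xy'],wrist_plane(o,p,r['xy'],.011))
E
```

```text
now [0.5243 0.2875 0.1454] yaw -69.0 F [ 0.1 -0.5 -0.2] w 85.1 t 16.07
(0.5252, 0.2885, -0.02) [0.001, 0.001, 0.0] [1.3, -0.8, 165.4]
0.81 [316.2, 207.8] [0.52476024 0.29241644 0.011     ]
```

View pics/w7.png

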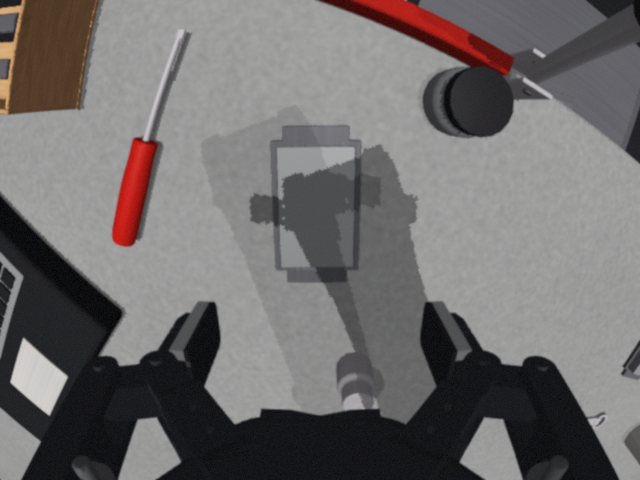

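The wrist view shows pad B aligned with the tool, centred at about (316,207). That needs about −3 mm in tool y and +4 mm in tool x before descending.

Request:
jog_arm:
  motion:
    - [0,0,0,4,-3,50,85]
    - [0,0,0,4,-3,100,85]
    - [0,0,0,4,-3,135,85]
    - [0,0,0,4,-3,155,85]
    - [0,0,0,4,-3,161,85]
    - [0,0,0,4,-3,164,85]
    - [0,0,0,4,-3,164,85]

```text
t: 17.05
eef_pos: [0.5277, 0.2934, -0.0172]
tool_rot: [-0.0, 0.983, 0.182, 0.001]
contact_force: [0.3, -0.7, 0.4]
gripper_width: 0.999
grasp_force: 0.0
```

```bash
python3 - <<'E'
from h import *
rows([(.5252,.2885,-.03)],[-69])
p=bot.read_camera('wrist');save(p,'w8.png')
g=cv2.cvtColor(p['pixels'],cv2.COLOR_RGB2GRAY)
for r in (250,262,275): print(r,g[r,200:260:2].tolist(),g[r,380:440:2].tolist())
E
```

```text
now [ 0.5277  0.2934 -0.0172] yaw -69.0 F [ 0.3 -0.7  0.4] w 85.3 t 17.05
(0.5252, 0.2885, -0.03) [-0.0, -0.002, -0.001] [-4.1, 3.7, 12.7]
250 [145, 146, 147, 148, 146, 147, 146, 147, 147, 149, 149, 146, 147, 137, 105, 90, 83, 60, 57, 56, 52, 52, 63, 82, 83, 85, 82, 82, 80, 82] [106, 105, 105, 105, 106, 102, 106, 105, 106, 100, 77, 67, 69, 68, 68, 87, 109, 111, 112, 112, 111, 111, 111, 112, 112, 110, 111, 107, 113, 114]
262 [145, 147, 145, 147, 146, 143, 145, 146, 147, 146, 144, 145, 146, 146, 146, 145, 127, 77, 54, 53, 55, 54, 54, 75, 83, 82, 81, 82, 82, 84] [101, 105, 105, 96, 93, 96, 103, 104, 105, 95, 56, 62, 68, 69, 72, 104, 101, 105, 100, 88, 89, 87, 88, 85, 87, 86, 87, 83, 84, 84]
275 [86, 90, 110, 117, 87, 83, 80, 79, 83, 84, 86, 88, 97, 120, 115, 88, 86, 86, 66, 55, 55, 53, 52, 64, 80, 83, 81, 83, 83, 84] [82, 84, 81, 83, 82, 82, 82, 84, 79, 58, 52, 53, 54, 51, 74, 86, 85, 87, 85, 85, 85, 86, 85, 85, 87, 87, 87, 87, 86, 83]
```

View pics/w8.png

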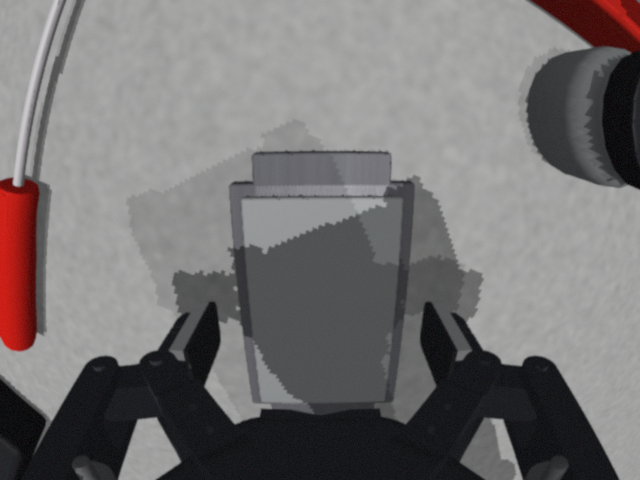

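I have now viewed eleven pictures, one over the allowed ten, so I will view no more and rely on numbers. Pad B's plate edges at columns 233 and 410 are centred on the tool, so I'll descend and cage it.

Request:
jog_arm:
  motion:
    - [0,0,0,0,0.5,5,85]
    - [0,0,0,0,0.5,10,85]
    - [0,0,0,0,0.5,12,85]
    - [0,0,0,0,0.5,13,85]
    - [0,0,0,0,0.5,13,80]
    - [0,0,0,0,0.5,13,76]
    - [0,0,0,0,0.5,13,73]
    - [0,0,0,0,0.5,13,73]
  grip_force: 20

```text
t: 18.1
eef_pos: [0.5273, 0.2923, -0.0309]
tool_rot: [0.0, 0.983, 0.182, 0.0]
contact_force: [-1.6, -1.1, 5.1]
gripper_width: 0.868
grasp_force: 23.2
```

Request:
jog_arm:
  motion:
    - [0,0,0,0,0,-0.5,76.5]
    - [0,0,0,0,0,-0.5,76.5]

```text
t: 18.35
eef_pos: [0.5271, 0.2926, -0.0309]
tool_rot: [-0.0, 0.983, 0.182, 0.0]
contact_force: [-0.5, 0.8, -0.7]
gripper_width: 0.899
grasp_force: 0.0
```

```bash
python3 - <<'E'
from h import *
rows([(.525,.285,-.03),(.52,.27,-.03),(.52,.2,-.03),(.52,.1,-.03)],[-80,-90,-90,-90])
E
```

```text
now [ 0.5271  0.2926 -0.0309] yaw -69.0 F [-0.5  0.8 -0.7] w 76.7 t 18.35
(0.525, 0.285, -0.03) [-0.0, -0.0, 0.191] [-4.7, 6.4, -0.9]
(0.52, 0.27, -0.03) [-0.0, -0.0, 0.366] [-14.7, 18.6, -0.9]
(0.52, 0.2, -0.03) [-0.0, -0.0, 0.366] [-39.8, 83.9, -1.0]
(0.52, 0.1, -0.03) [-0.0, -0.0, 0.366] [-75.5, 177.3, -1.0]
```

Request:
jog_arm:
  motion:
    - [0,0,0.1,-1,2,-0.5,76.5]
    - [0,0,0.2,-5,6,-0.5,76.5]
    - [0,0,0.3,-9,11,-0.5,76.5]
    - [0,0,0.37,-15,19,-0.5,76.5]
    - [0,0,0.37,-20,32,-0.7,76.5]
    - [0,0,0.37,-27,50,-0.7,76.5]
    - [0,0,0.37,-34,68,-0.7,76.5]
    - [0,0,0.37,-41,87,-0.7,76.5]
    - [0,0,0.37,-48,106,-0.7,76.5]
    - [0,0,0.37,-55,124,-0.7,76.5]

```text
t: 19.6
eef_pos: [0.5202, 0.1554, -0.03]
tool_rot: [0.0, 1.0, -0.002, 0.0]
contact_force: [0.7, 2.8, -0.2]
gripper_width: 0.893
grasp_force: 1.5
```

```bash
python3 - <<'E'
from h import *
rows([(.52,.07,-.03),(.53,.04,-.03),(.55,.035,-.03),(.58,.038,-.03)],[-90,-60,-30,0])
o=bot.get_obs();p=bot.read_camera('wrist')
for r in bot.tip_of('worn_b_center',p)[:2]: print(r['score'],r['xy'],wrist_plane(o,p,r['xy'],.011))
g=cv2.cvtColor(p['pixels'],cv2.COLOR_RGB2GRAY);print(g[250,200:440:4].tolist())
E
```

```text
now [ 0.5202  0.1554 -0.03  ] yaw -90.3 F [ 0.7  2.8 -0.2] w 76.3 t 19.6
(0.52, 0.07, -0.03) [0.0, -0.0, -0.005] [0.2, 85.4, -0.0]
(0.53, 0.04, -0.03) [0.0, -0.0, -0.528] [10.4, 115.3, -0.0]
(0.55, 0.035, -0.03) [0.0, -0.0, -1.052] [30.4, 120.3, -0.0]
(0.58, 0.038, -0.03) [0.0, -0.0, -1.575] [60.4, 117.1, -0.0]
0.71 [318.5, 326.0] [0.51907272 0.15690569 0.011     ]
[145, 150, 154, 156, 154, 144, 104, 101, 62, 152, 153, 153, 152, 152, 140, 84, 82, 84, 85, 84, 83, 84, 86, 84, 83, 83, 86, 87, 84, 84, 84, 84, 83, 84, 85, 84, 87, 99, 107, 107, 108, 107, 108, 107, 109, 108, 109, 108, 107, 106, 107, 83, 69, 69, 102, 110, 110, 110, 110, 110]
```

Request:
jog_arm:
  motion:
    - [0,0,0,0,16,0,76.5]
    - [0,0,0,0,34,0,76.5]
    - [0,0,0,0,52,0,76.5]
    - [0,0,0,0,70,0,76.5]
    - [0,0,-0.1,1,82,0,76.5]
    - [0,0,-0.22,3,92,0,76.5]
    - [0,0,-0.34,5,101,0,76.5]
    - [0,0,-0.46,9,108,0,76.5]
    - [0,0,-0.58,13,112,0,76.5]
    - [0,0,-0.7,17,115,0,76.5]

```text
t: 20.95
eef_pos: [0.5352, 0.0404, -0.0302]
tool_rot: [-0.0, 0.94, 0.342, -0.001]
contact_force: [-3.6, 1.5, 3.6]
gripper_width: 0.897
grasp_force: 4.9
```

```bash
python3 - <<'E'
from h import *
rows([(.58,.038,-.03),(.68,.038,-.03)],[0,0])
o=bot.get_obs();p=bot.read_camera('wrist')
for r in bot.tip_of('worn_b_center',p)[:2]: print(r['score'],r['xy'],wrist_plane(o,p,r['xy'],.011))
E
```

```text
now [ 0.5352  0.0404 -0.0302] yaw -50.0 F [-3.6  1.5  3.6] w 76.6 t 20.95
(0.58, 0.038, -0.03) [-0.002, 0.002, -0.872] [32.8, 30.6, -0.4]
(0.68, 0.038, -0.03) [-0.002, 0.002, -0.872] [109.4, 94.9, -0.6]
0.87 [315.3, 335.3] [0.52956243 0.04022061 0.011     ]
```

Request:
jog_arm:
  motion:
    - [0,0,-0.12,3,3,-0.3,76.5]
    - [0,0,-0.24,7,7,-0.3,76.5]
    - [0,0,-0.36,11,11,-0.3,76.5]
    - [0,0,-0.48,16,15,-0.4,76.5]
    - [0,0,-0.6,21,20,-0.4,76.5]
    - [0,0,-0.72,27,25,-0.4,76.5]
    - [0,0,-0.82,33,31,-0.4,76.5]
    - [0,0,-0.88,41,37,-0.4,76.5]
    - [0,0,-0.88,49,44,-0.5,76.5]
    - [0,0,-0.88,57,50,-0.5,76.5]

```text
t: 22.3
eef_pos: [0.6093, 0.0378, -0.0306]
tool_rot: [-0.001, 0.707, 0.708, -0.003]
contact_force: [-7.7, -0.3, 5.3]
gripper_width: 0.897
grasp_force: 5.8
```

```bash
python3 - <<'E'
from h import *
rows([(.70,.038,-.03),(.76,.038,-.03)],[0,0])
o=bot.get_obs();p=bot.read_camera('wrist')
for r in bot.tip_of('worn_b_center',p)[:2]: print(r['score'],r['xy'],wrist_plane(o,p,r['xy'],.011))
E
```

```text
now [ 0.6093  0.0378 -0.0306] yaw 0.1 F [-7.7 -0.3  5.3] w 76.6 t 22.3
(0.7, 0.038, -0.03) [-0.006, 0.003, 0.001] [0.1, 90.7, -1.2]
(0.76, 0.038, -0.03) [-0.006, 0.003, 0.001] [0.0, 150.7, -1.6]
```

Request:
jog_arm:
  motion:
    - [0,0,0,0,10,-0.7,76.5]
    - [0,0,0,0,22,-1,76.5]
    - [0,0,0,0,34,-1,76.5]
    - [0,0,0,0,46,-1,76.5]
    - [0,0,0,0,58,-1,76.5]
    - [0,0,0,0,70,-1,76.5]
    - [0,0,0,0,82,-1,76.5]
    - [0,0,0,0,90,-1,79]
    - [0,0,0,0,98,-1,82]
    - [0,0,0,0,106,-1,84]

```text
t: 23.65
eef_pos: [0.7182, 0.0406, -0.0287]
tool_rot: [-0.0, 0.705, 0.709, -0.001]
contact_force: [-4.8, -0.1, 2.3]
gripper_width: 0.986
grasp_force: 2.1
```

Request:
jog_arm:
  motion:
    - [0,0,0,0,10,0,84]
    - [0,0,0,0,20,0,84]
    - [0,0,0,0,30,0,84]
    - [0,0,0,0,40,0,84]
    - [0,0,0,0,45,0,84]
    - [0,0,0,0,45,0,84]

```text
t: 24.4
eef_pos: [0.7637, 0.0407, -0.0289]
tool_rot: [0.0, 0.705, 0.709, 0.0]
contact_force: [0.1, 0.2, -0.2]
gripper_width: 0.989
grasp_force: 0.0
```

```bash
python3 - <<'E'
from h import *
rows([(.70,.22,.2)],[0])
o=bot.get_obs()
for c in ('wrist','side','top'):
  p=bot.read_camera(c);save(p,c+'9.png')
  for t in ('worn_b_center','gate_bar_push','gate_bar_hinge'):
    for r in bot.tip_of(t,p)[:3]: print(c,t,round(r['score'],2),np.round(r['xy'],1),np.round(wrist_plane(o,p,r['xy'],-.16) if c=='wrist' else toplane(p,r['xy'],-.16 if t[0]=='w' else .045),3))
E
```

```text
now [ 0.7637  0.0407 -0.0289] yaw 0.3 F [ 0.1  0.2 -0.2] w 84.4 t 24.4
(0.7, 0.22, 0.2) [0.0, -0.0, 0.005] [179.6, -62.8, -228.9]
wrist worn_b_center 0.96 [274.4 230.1] [ 0.724  0.026 -0.16 ]
side gate_bar_push 0.82 [222.  241.7] [ 0.845 -0.013  0.045]
side gate_bar_hinge 0.87 [240.3 300.7] [0.699 0.184 0.045]
top worn_b_center 0.47 [295.9 204.1] [ 0.728  0.022 -0.16 ]
top gate_bar_push 0.73 [210.1 175.8] [0.748 0.253 0.045]
top gate_bar_hinge 0.66 [235.9 197.5] [0.689 0.18  0.045]
```

Request:
jog_arm:
  motion:
    - [0,0,0,0,0,-50,84]
    - [0,0,0,-10,-5,-110,84]
    - [0,0,0,-20,-10,-170,84]
    - [0,0,0,-20,-10,-200,60]
    - [0,0,0,-20,-10,-200,30]
    - [0,0,0,-20,-10,-200,0]
    - [0,0,0,-20,-10,-200,0]

```text
t: 25.88
eef_pos: [0.7524, 0.0208, 0.1692]
tool_rot: [-0.001, 0.705, 0.709, -0.001]
contact_force: [0.1, -0.2, -1.1]
gripper_width: 0.128
grasp_force: 0.0
```

```bash
python3 - <<'E'
from h import *
np.set_printoptions(precision=3,suppress=True)
rows([(.70,.22,.2)],[0]);o=bot.get_obs()
w=bot.read_camera('wrist');s=bot.read_camera('side');t=bot.read_camera('top');save(w,'w10.png');save(t,'t10.png');save(s,'s10.png')
def tp(p,xy,z): return wrist_plane(o,p,xy,z) if p is w else toplane(p,xy,z)
def ray(p,xy): a,b=tp(p,xy,0),tp(p,xy,-.2);return a,(b-a)/np.linalg.norm(b-a)
for n,p in (('w',w),('t',t),('s',s)):
  for r in bot.spot_in('worn_a_center',p)[:3]: print(n,'pad',round(r['score'],2),np.round(r['xy'],0),tp(p,r['xy'],-.16),tp(p,r['xy'],.01))
for n,p in (('t',t),('s',s)):
  for k in ('gate_bar_push','gate_bar_hinge'):
    for r in bot.tip_of(k,p)[:1]:
      a,d=ray(p,r['xy']);print(n,k,round(r['score'],2),np.round(r['xy'],0),a+d*(.70-a[0])/d[0])
E
```

```text
now [0.752 0.021 0.169] yaw 0.3 F [ 0.1 -0.2 -1.1] w 10.9 t 25.88
(0.7, 0.22, 0.2) [-0.003, 0.0, 0.005] [199.5, -51.5, -30.7]
w pad 0.7 [ 4. 67.] [ 0.206  0.236 -0.16 ] [0.393 0.19  0.01 ]
w pad 0.58 [331. 181.] [ 0.765  0.012 -0.16 ] [0.76  0.043 0.01 ]
s pad 0.35 [281. 426.] [ 0.547  0.332 -0.16 ] [0.491 0.449 0.01 ]
t gate_bar_push 0.96 [208. 176.] [0.7   0.227 0.198]
t gate_bar_hinge 0.78 [239. 194.] [0.7   0.172 0.038]
s gate_bar_push 0.75 [220. 243.] [0.7   0.239 0.243]
s gate_bar_hinge 0.73 [242. 299.] [0.7   0.171 0.04 ]
```

Request:
jog_arm:
  motion:
    - [0,0,0,0,-50,-40,0]
    - [0,0,0,0,-110,-80,0]
    - [0,0,0,20,-160,-96,0]
    - [0,0,0,70,-190,-96,0]
    - [0,0,0,130,-190,-96,0]
    - [0,0,0,190,-190,-96,0]
    - [0,0,0,250,-190,-96,0]
    - [0,0,0,300,-170,-96,0]
    - [0,0,0,312,-115,-96,0]
    - [0,0,0,312,-60,-96,0]

```text
t: 27.62
eef_pos: [0.6925, 0.335, 0.2678]
tool_rot: [-0.0, 0.704, 0.71, 0.0]
contact_force: [0.9, 0.3, 0.6]
gripper_width: 0.001
grasp_force: 0.0
```

```bash
python3 - <<'E'
from h import *
np.set_printoptions(precision=3,suppress=True)
rows([(.70,.33,.265)],[0]);o=bot.get_obs()
t=bot.read_camera('top');s=bot.read_camera('side');save(t,'t11.png');save(s,'s11.png')
for n,p in (('t',t),('s',s)):
  for f in (bot.spot_in,bot.tip_of):
   for r in f('worn_a_center',p)[:4]: print(n,f.__name__,round(r['score'],2),np.round(r['xy'],0),toplane(p,r['xy'],-.16),toplane(p,r['xy'],.01))
# compare with first top view: where changed on bench/bin
a=cv2.imread('pics/top1.png').astype(int);b=t['pixels'][:,:,::-1].astype(int)
m=(np.abs(a-b).max(2)>18).astype(np.uint8);m=cv2.morphologyEx(m,cv2.MORPH_OPEN,np.ones((3,3)))
n,l,st,c=cv2.connectedComponentsWithStats(m)
for i in range(1,n):
  if st[i,4]>40: print(st[i],np.round(c[i]))
crop=t['pixels'][120:200,215:365,1];print(cv2.resize(crop,(30,16),interpolation=cv2.INTER_AREA))
E
```

```text
now [0.693 0.335 0.268] yaw 0.5 F [0.9 0.3 0.6] w 0.1 t 27.62
(0.7, 0.33, 0.265) [0.0, -0.001, 0.008] [-5.1, 7.5, 2.8]
t call 0.47 [302. 188.] [ 0.78   0.003 -0.16 ] [0.731 0.001 0.01 ]
t call 0.42 [294. 202.] [ 0.735  0.028 -0.16 ] [0.691 0.023 0.01 ]
s call 0.36 [308. 234.] [ 0.75  -0.398 -0.16 ] [ 0.662 -0.166  0.01 ]
[   48    59   255   227 10313] [153. 167.]
[107  72  11  11  49] [112.  77.]
[293 231  18  24 159] [303. 241.]
[  210   272   366   208 22796] [366. 407.]
[ 572  414   68   43 1793] [612. 433.]
[309 455  11  16 103] [315. 463.]
[621 467  19  13 148] [632. 475.]
[[ 76  32  34  36  37  39  41  42  43  46  47  48  50  52  57  61  66  67
   71  77  88  97 103 112 118 120 124 129 134 143]
 [ 66  32  33  33  33  33  33  33  33  33  32  32  32  32  32  32  32  32
   32  33  32  32  32  32  31  31  31  30  31  95]
 [ 61  31  32  32  32  32  32  32  32  33  32  32  32  32  32  32  32  32
   33  33  32  32  33  32  33  33  33  32  32  96]
 [ 55  32  74  80  77  76  72  70  69  67  64  62  60  57  56  54  51  50
   48  47  46  44  42  39  37  36  34  34  32  98]
 [ 49  34  77 
[... 786 characters left out ...]
 86  86  86  86  86  86
   86  86  86  86  87  87  87  87  87  82  47 106]
 [ 34  63  87  87  87  88  88  88  87  86  86  85  85  84  85  85  85  86
   86  86  86  87  86  87  87  88  88  82  47 112]
 [ 44  74  81  86  88  88  88  88  88  87  87  85  85  85  85  86  86  86
   86  86  86  86  86  86  87  86  87  82  45 112]
 [ 29  56  74  78 104 101  89  89  88  87  87  86  86  86  86  86  87  86
   86  87  87  86  87  87  85  86  87  82  45 109]
 [ 46  36  45  54  74  64  83  87  87  87  87  87  84  87  87  84  89  90
   94  87  88  88  87  90 104  95  89  84  45 107]
 [ 85  46  24  56  92  98 124 128 122 120 115 112 115 123 116 117 110 109
  105 106 100 101  98 118 185 111  51  51  46  60]]
```

Both pads show in the bin by two-view agreement, at about (0.73,0.025) and (0.77,0.01), and the bench in front of the gap is unchanged from the first view. Now the gate bar.

Request:
jog_arm:
  motion:
    - [0,0,0,-30,7,4,0]
    - [0,0,0,-55,7,5,0]
    - [0,0,0,-75,7,5,0]
    - [0,0,0,-92,7,5,0]
    - [0,0,0,-108,7,5,0]
    - [0,0,0,-124,7,5,0]
    - [0,0,0,-140,7,5,0]
    - [0,0,0,-156,7,5,0]
    - [0,0,0,-172,7,7,0]
    - [0,0,0,-188,7,10,0]

```text
t: 29.18
eef_pos: [0.6999, 0.1434, 0.2573]
tool_rot: [0.0, 0.705, 0.709, 0.0]
contact_force: [-0.0, 0.9, 0.5]
gripper_width: -0.001
grasp_force: 0.6
```

```bash
python3 - <<'E'
from h import *
np.set_printoptions(precision=3,suppress=True)
T=[];
for th,r in [(70,.23),(60,.22),(50,.21),(40,.2),(30,.195),(20,.19),(10,.19)]:
  a=np.radians(th);T.append((.70,round(.174-r*np.cos(a)+.008*np.sin(a)+.011,3),round(.045+r*np.sin(a)+.008*np.cos(a)-.019,3)))
rows(T,[0]*7)
s=bot.read_camera('side');save(s,'s12.png')
for k in ('gate_bar_push','gate_bar_hinge'):
    for r in bot.tip_of(k,s)[:1]:
      a=toplane(s,r['xy'],0);d=toplane(s,r['xy'],.2)-a;print(k,round(r['score'],2),np.round(r['xy'],0),a+d*(.70-a[0])/d[0])
E
```

```text
now [0.7   0.143 0.257] yaw 0.3 F [-0.   0.9  0.5] w -0.1 t 29.18
(0.7, np.float64(0.114), np.float64(0.245)) [0.0, 0.0, 0.005] [-29.4, -0.1, 12.3]
(0.7, np.float64(0.082), np.float64(0.221)) [0.0, 0.0, 0.005] [-61.4, -0.2, 36.3]
(0.7, np.float64(0.056), np.float64(0.192)) [0.0, 0.0, 0.005] [-87.4, -0.3, 65.3]
(0.7, np.float64(0.037), np.float64(0.161)) [0.0, 0.0, 0.005] [-106.4, -0.4, 96.3]
(0.7, np.float64(0.02), np.float64(0.13)) [0.0, 0.0, 0.005] [-123.4, -0.5, 127.3]
(0.7, np.float64(0.009), np.float64(0.099)) [0.0, 0.0, 0.005] [-134.4, -0.6, 158.3]
(0.7, np.float64(-0.001), np.float64(0.067)) [0.0, 0.0, 0.005] [-144.4, -0.6, 190.3]
gate_bar_push 0.77 [243. 221.] [0.7   0.133 0.23 ]
gate_bar_hinge 0.95 [242. 298.] [0.7   0.173 0.044]
```

Request:
jog_arm:
  motion:
    - [0,0,0,-15,0,5,0]
    - [0,0,0,-30,0,12,0]
    - [0,0,0,-46,0,24,0]
    - [0,0,0,-61,0,36,0]
    - [0,0,0,-75,0,50,0]
    - [0,0,0,-87,0,65,0]
    - [0,0,0,-97,0,80,0]
    - [0,0,0,-106,0,96,0]
    - [0,0,0,-115,0,111,0]
    - [0,0,0,-123,0,127,0]

```text
t: 30.58
eef_pos: [0.7005, 0.021, 0.1293]
tool_rot: [0.0, 0.705, 0.709, 0.0]
contact_force: [-0.3, -0.7, 1.2]
gripper_width: -0.001
grasp_force: 0.2
```

```bash
cat > bar.py <<'E'
from h import *
np.set_printoptions(precision=3,suppress=True)
rows([(.70,.009,.099),(.70,-.001,.067),(.70,-.005,.04)],[0]*3)
for c in('side','top'):
  s=bot.read_camera(c);save(s,c+'13.png')
  for k in ('gate_bar_push','gate_bar_hinge'):
    for r in bot.tip_of(k,s)[:1]:
      a=toplane(s,r['xy'],0);d=toplane(s,r['xy'],.2)-a;print(c,k,round(r['score'],2),np.round(r['xy'],0),a+d*(.70-a[0])/d[0])
E
python3 bar.py
```

```text
now [0.701 0.021 0.129] yaw 0.3 F [-0.3 -0.7  1.2] w -0.0 t 30.57
(0.7, 0.009, 0.099) [0.0, 0.0, 0.005] [-12.0, -0.6, 30.3]
(0.7, -0.001, 0.067) [0.0, 0.0, 0.005] [-22.0, -0.7, 62.3]
(0.7, -0.005, 0.04) [0.0, 0.0, 0.005] [-26.0, -0.7, 89.3]
side gate_bar_hinge 0.85 [242. 301.] [0.7   0.172 0.033]
top gate_bar_push 0.76 [298. 192.] [0.7   0.013 0.087]
top gate_bar_hinge 0.55 [234. 192.] [0.7   0.183 0.058]
```

Request:
jog_arm:
  motion:
    - [0,0,0,-5,0,12,0]
    - [0,0,0,-9,0,22,0]
    - [0,0,0,-12,0,30,0]
    - [0,0,0,-15,0,40,0]
    - [0,0,0,-18,0,50,0]
    - [0,0,0,-20,0,56,0]
    - [0,0,0,-21,0,60,0]

```text
t: 31.75
eef_pos: [0.7005, 0.0005, 0.0699]
tool_rot: [-0.0, 0.705, 0.709, -0.0]
contact_force: [-0.2, -0.5, 0.9]
gripper_width: 0.001
grasp_force: 0.1
```

Request:
jog_arm:
  motion:
    - [0,0,0,-1,0,4,0]
    - [0,0,0,-2,0,8,0]
    - [0,0,0,-3,0,12,0]
    - [0,0,0,-3,0,15,0]
    - [0,0,0,-3,0,15,0]

```text
t: 32.38
eef_pos: [0.7005, -0.0025, 0.0551]
tool_rot: [-0.0, 0.705, 0.709, -0.0]
contact_force: [0.1, 0.4, -0.2]
gripper_width: 0.001
grasp_force: 0.0
```

```bash
python3 bar.py
```

```text
now [ 0.701 -0.003  0.055] yaw 0.3 F [ 0.1  0.4 -0.2] w 0.1 t 32.38
(0.7, 0.009, 0.099) [-0.0, 0.0, 0.005] [11.5, -0.4, -43.9]
(0.7, -0.001, 0.067) [-0.0, 0.0, 0.005] [1.5, -0.5, -11.9]
(0.7, -0.005, 0.04) [-0.0, 0.0, 0.005] [-2.5, -0.5, 15.1]
side gate_bar_push 0.55 [268. 245.] [0.7   0.013 0.086]
side gate_bar_hinge 0.72 [241. 300.] [0.7   0.176 0.04 ]
top gate_bar_push 0.83 [308. 196.] [ 0.7   -0.015  0.043]
top gate_bar_hinge 0.53 [235. 197.] [0.7   0.187 0.012]
```

Request:
jog_arm:
  motion:
    - [0,0,0,0,0,3,0]
    - [0,0,0,-1,0,6,0]
    - [0,0,0,-1,0,9,0]
    - [0,0,0,-1,0,11,0]

```text
t: 33.17
eef_pos: [0.7005, -0.0036, 0.0441]
tool_rot: [-0.0, 0.705, 0.709, -0.0]
contact_force: [-0.1, -0.2, 0.2]
gripper_width: -0.001
grasp_force: 0.1
```

Request:
jog_arm:
  motion:
    - [0,0,0,0,0,2,0]
    - [0,0,0,0,0,4,0]
    - [0,0,0,0,0,5,0]

```text
t: 33.55
eef_pos: [0.7006, -0.0035, 0.0393]
tool_rot: [-0.0, 0.705, 0.709, -0.0]
contact_force: [-0.6, 0.1, 0.8]
gripper_width: 0.003
grasp_force: 0.1
```

Request:
jog_arm:
  motion:
    - [0,0,0,0,0,1,0]
    - [0,0,0,0,0,2,0]
    - [0,0,0,0,0,3,0]

```text
t: 33.92
eef_pos: [0.7007, -0.0035, 0.0364]
tool_rot: [0.0, 0.705, 0.709, 0.0]
contact_force: [-0.1, 0.3, 0.9]
gripper_width: 0.003
grasp_force: 0.1
```

```bash
python3 bar.py
```

```text
now [ 0.701 -0.004  0.036] yaw 0.3 F [-0.1  0.3  0.9] w 0.2 t 33.92
(0.7, 0.009, 0.099) [0.0, 0.0, 0.005] [12.5, -0.6, -62.6]
(0.7, -0.001, 0.067) [0.0, 0.0, 0.005] [2.5, -0.7, -30.6]
(0.7, -0.005, 0.04) [0.0, 0.0, 0.005] [-1.5, -0.7, -3.6]
side gate_bar_push 0.63 [269. 248.] [0.7   0.012 0.077]
side gate_bar_hinge 0.56 [242. 300.] [0.7   0.175 0.041]
top gate_bar_push 0.89 [309. 201.] [ 0.7   -0.019 -0.007]
top gate_bar_hinge 0.81 [236. 196.] [0.7   0.183 0.023]
```

Request:
jog_arm:
  motion:
    - [0,0,0,0,0,1,0]
    - [0,0,0,0,0,2,0]
    - [0,0,0,0,0,3,0]

```text
t: 34.6
eef_pos: [0.7006, -0.0035, 0.0333]
tool_rot: [0.0, 0.705, 0.709, -0.0]
contact_force: [-0.8, 0.4, 0.3]
gripper_width: -0.002
grasp_force: 0.1
```

Request:
jog_arm:
  motion:
    - [0,0,0,0,0,1,0]
    - [0,0,0,0,0,2,0]
    - [0,0,0,0,0,3,0]

```text
t: 34.98
eef_pos: [0.7006, -0.0035, 0.0303]
tool_rot: [0.0, 0.705, 0.709, -0.0]
contact_force: [-0.7, -1.3, 0.1]
gripper_width: -0.0
grasp_force: 0.1
```

Request:
jog_arm:
  motion:
    - [0,0,0,0,0,1,0]
    - [0,0,0,0,0,2,0]
    - [0,0,0,0,0,3,0]

```text
t: 35.35
eef_pos: [0.7007, -0.0035, 0.0279]
tool_rot: [0.0, 0.705, 0.709, -0.0]
contact_force: [-3.9, -0.3, 7.9]
gripper_width: -0.004
grasp_force: 4.0
```

Request:
jog_arm:
  motion:
    - [0,0,0,0,0,0.5,0]
    - [0,0,0,0,0,1,0]
    - [0,0,0,0,0,1,0]

```text
t: 35.72
eef_pos: [0.7008, -0.0035, 0.0279]
tool_rot: [0.0, 0.705, 0.709, -0.0]
contact_force: [-4.7, -0.9, 9.8]
gripper_width: -0.002
grasp_force: 4.8
```

```bash
python3 bar.py
```

```text
now [ 0.701 -0.004  0.028] yaw 0.3 F [-4.7 -0.9  9.8] w -0.2 t 35.73
(0.7, 0.009, 0.099) [0.0, 0.001, 0.005] [12.5, -0.7, -71.1]
(0.7, -0.001, 0.067) [0.0, 0.001, 0.005] [2.5, -0.7, -39.1]
(0.7, -0.005, 0.04) [0.0, 0.001, 0.005] [-1.5, -0.8, -12.1]
side gate_bar_push 0.61 [272. 252.] [ 0.7   -0.005  0.053]
side gate_bar_hinge 0.97 [243. 299.] [0.7   0.169 0.037]
top gate_bar_push 0.78 [307. 199.] [ 0.7   -0.012  0.016]
top gate_bar_hinge 0.63 [388. 264.] [ 0.7   -0.447 -1.256]
```

Request:
jog_arm:
  motion:
    - [0,0,0,0,0,-20,0]
    - [0,0,0,0,0,-70,0]
    - [0,0,0,0,-30,-130,0]
    - [0,0,0,0,-80,-180,0]
    - [0,0,0,0,-140,-220,0]
    - [0,0,0,-40,-190,-230,0]
    - [0,0,0,-100,-220,-230,0]
    - [0,0,0,-160,-230,-230,0]
    - [0,0,0,-220,-230,-230,0]
    - [0,0,0,-220,-230,-230,0]

```text
t: 37.28
eef_pos: [0.4705, -0.2294, 0.2572]
tool_rot: [0.001, 0.708, 0.706, -0.0]
contact_force: [-0.9, -0.4, 0.1]
gripper_width: 0.002
grasp_force: 0.0
```

```bash
cat > chk.py <<'E'
from h import *
np.set_printoptions(precision=3,suppress=True,linewidth=200)
rows([],[])
P={c:bot.read_camera(c) for c in('side','top')}
for c,s in P.items():
  save(s,c+'14.png')
  for k in ('gate_bar_push','catch','gate_bar_hinge','worn_a_center','new_pad_center','tin_center','jar_center','socket_center','spray_center','screwdriver_grip','wrench_grip','tablet_center'):
    for r in bot.tip_of(k,s)[:2 if k[0]=='w' else 1]:
      a=toplane(s,r['xy'],0);d=toplane(s,r['xy'],.2)-a;print(c,k,round(r['score'],2),np.round(r['xy'],0),a+d*(.70-a[0])/d[0] if k[:4]in('gate','catc') else toplane(s,r['xy'],.02))
s=P['side'];g=cv2.cvtColor(s['pixels'],cv2.COLOR_RGB2GRAY)
for r in (.06,.12,.175,.22,.25,.28):
  y=.174-r; col=[]
  for z in np.arange(.02,.13,.005):
    u=np.round(proj(s,(.70,y,z))).astype(int);col.append(int(g[u[1],u[0]]))
  print(r,col)
E
python3 chk.py
```

```text
now [ 0.47  -0.229  0.257] yaw -0.1 F [-0.9 -0.4  0.1] w 0.2 t 37.27
side gate_bar_push 0.66 [270. 251.] [0.7   0.008 0.064]
side catch 0.84 [285. 238.] [ 0.7   -0.092  0.039]
side gate_bar_hinge 0.63 [255. 315.] [ 0.7    0.116 -0.059]
side worn_a_center 0.71 [253. 319.] [0.658 0.205 0.02 ]
side worn_a_center 0.55 [416. 252.] [ 0.363 -0.171  0.02 ]
side new_pad_center 0.88 [363. 227.] [ 0.525 -0.238  0.02 ]
side tin_center 0.7 [273. 250.] [ 0.72  -0.052  0.02 ]
side jar_center 0.62 [253. 318.] [0.659 0.204 0.02 ]
side socket_center 0.76 [375. 337.] [0.383 0.17  0.02 ]
side spray_center 0.77 [440. 185.] [ 0.365 -0.542  0.02 ]
side screwdriver_grip 0.58 [280. 427.] [0.488 0.456 0.02 ]
side wrench_grip 0.76 [415. 250.] [ 0.367 -0.178  0.02 ]
side tablet_center 0.58 [377. 178.] [ 0.558 -0.519  0.02 ]
top gate_bar_push 0.59 [307. 202.] [ 0.7   -0.014 -0.017]
top catch 0.79 [338. 198.] [ 0.7   -0.096  0.039]
top worn_a_center 0.45 [228. 316.] [0.371 0.188 0.02 ]
top worn_a_center 0.39 [290. 205.] [0.68  0.032 0.02 ]
top new_pad_center 0.64 [391. 264.] [ 0.525 -0.246  0.02 ]
top tin_center 
[... 371 characters left out ...]
tablet_center 0.89 [494. 258.] [ 0.549 -0.531  0.02 ]
0.06 [115, 117, 96, 90, 154, 232, 234, 243, 222, 146, 92, 62, 53, 56, 56, 55, 58, 56, 58, 54, 57, 59]
0.12 [110, 57, 52, 104, 185, 209, 235, 244, 228, 45, 45, 57, 59, 57, 60, 55, 59, 57, 62, 58, 50, 112]
0.175 [58, 49, 39, 46, 41, 44, 53, 57, 51, 48, 53, 58, 90, 117, 114, 114, 113, 111, 112, 113, 113, 116]
0.22 [72, 62, 72, 90, 203, 233, 237, 242, 230, 109, 101, 109, 118, 113, 123, 108, 112, 113, 114, 114, 115, 115]
0.25 [113, 107, 106, 120, 166, 222, 234, 239, 235, 85, 82, 73, 192, 98, 112, 116, 112, 112, 111, 115, 115, 114]
0.28 [146, 141, 91, 111, 152, 189, 239, 248, 134, 114, 120, 120, 117, 118, 116, 119, 119, 116, 120, 118, 117, 121]
```

The bar reads level: its bright band sits at a constant z of about 0.04–0.06 along its length, down into the catch. One numeric check that nothing is left on the bench by the edge and that everything else is unmoved.

```bash
python3 - <<'E'
from h import *
np.set_printoptions(linewidth=220)
a=cv2.imread('pics/top1.png',0).astype(int);b=cv2.imread('pics/top14.png',0).astype(int)
d=np.abs(a-b);print('bench by gap',d[203:230,245:335].max(),d[203:230,245:335].mean())
for n,(u,v,w) in dict(jar=(224,211,14),tin=(353,214,14),newpad=(391,264,28),socket=(226,314,10),wrench=(362,327,36),screw=(133,255,38),spray=(478,336,16),tablet=(495,260,44)).items():
  A=a[v-w-6:v+w+6,u-w-6:u+w+6].astype(np.uint8);B=b[v-w:v+w,u-w:u+w].astype(np.uint8)
  r=cv2.matchTemplate(A,B,cv2.TM_CCOEFF_NORMED);_,m,_,l=cv2.minMaxLoc(r);print(n,round(m,3),l[0]-6,l[1]-6)
# bin: two wrist frames, edges of pads -> contrast map of wrist frame w10
for f in ('side1','side14'):
  g=cv2.imread(f'pics/{f}.png',0);s=bot.read_camera('side')
  print(f);M=[[int(g[tuple(np.round(proj(s,(x,y,-.165))).astype(int)[::-1])]) for y in np.arange(-.12,.16,.014)] for x in np.arange(.70,.92,.02)];print(np.array(M))
E
```

```text
bench by gap 65 5.160493827160494
jar 0.998 0 0
tin 0.998 0 0
newpad 0.308 0 0
socket 1.0 0 0
wrench 0.563 0 0
screw 0.999 0 0
spray 0.937 0 0
tablet 0.873 0 0
side1
[[193 191 197 189 191 194 190 189 198 196 193 193 192 195 193 188 191 187 197 191]
 [189 193 196 189 186 197 192 197 191 195 184  66  79  80  77 170 189 196 196 190]
 [197 191 186 193 199 199 200 188  92  32  77 130 121  88  86 105 193 192 191 190]
 [197 192 202 198 194 199  25  46  44  44  33  66 138  83  74 205 197 196 197 192]
 [201 197 198 202 196 195  43  45  43  44  32  62 103 207 196 187 201 192 186 192]
 [195 193 192 197 197 197  43  42  45  35  41  43  42  39  43  44  39  42  34  43]
 [116 115 114 119 112 100 105  93  50  48  46  45  84  83  81  86  97  94  94  93]
 [112 115 117  87 110  97  89 119 109 108 112 112 107 112 108 108 112 109 112 110]
 [112  89 108  98 113 113 112 112 110 109 108 108 106 106 109 104 108 109 109 108]
 [106 105 114 114 109 112 111 109 108 109 106 107 108 106 106 107 107 106 103 108]
 [116 112 116 113 112 115 111 111 111 109 109 109 110 107 111 107 109 108 105 110]
 [111 112 111 115 112
[... 366 characters left out ...]
64 139  83  76 205 198 197 197 193]
 [201 209 208 214 207 204  45  47  43  46  34  65 107 207 195 190 198 191 186 193]
 [ 88  84  79  80  80  85  43  40  45  36  39  46  44  45  41  43  45  40  41  42]
 [211 205 203 214 213 210  63  91  97  98  95  96  96  96  95  96  91  95  93  94]
 [111 112 111 111  92  91  89 120 113 110 107 110 110 109 111 112 111 110 111 109]
 [114 111 114 110 112 111 113 113 109 109 108 109 111 108 105 107 111 107 112 109]
 [111 109 114 111 109 110 114 108 107 107 107 111 108 107 106 104 104 108 105 109]
 [117 116 114 116 117 110 114 112 110 109 111 107 107 106 108 105 109 107 110 108]
 [113 110 110 112 113 110 112 111 106 108 109 108 106 106 107 110 106 111 109 110]]
```

Request:
jog_arm:
  motion:
    - [0,0,0,50,30,0,0]
    - [0,0,0,95,70,0,0]
    - [0,0,0,135,115,0,0]
    - [0,0,0,170,165,0,0]
    - [0,0,0,200,215,0,0]
    - [0,0,0,225,265,0,0]
    - [0,0,0,229,310,0,0]
    - [0,0,0,229,330,0,0]
    - [0,0,0,229,330,0,0]

```text
t: 39.8
eef_pos: [0.8012, 0.0064, 0.2548]
tool_rot: [-0.001, 0.705, 0.709, -0.0]
contact_force: [0.0, 1.2, -0.6]
gripper_width: -0.001
grasp_force: 0.0
```

```bash
python3 - <<'E'
from h import *
np.set_printoptions(precision=3,suppress=True,linewidth=250)
rows([(.6,-.2,.25)],[0]);o=bot.get_obs();p=bot.read_camera('wrist');save(p,'w15.png')
for f in ('spot_in','tip_of'):
  for k in ('worn_a_center','new_pad_center','bin_mouth','gate_bar_push','catch'):
    for r in getattr(bot,f)(k,p)[:4]: print(f,k,round(r['score'],2),np.round(r['xy'],0),wrist_plane(o,p,r['xy'],-.16),wrist_plane(o,p,r['xy'],.045))
K=np.array(p['camera_matrix']);C=np.linalg.inv(np.array(p['tool_from_camera']));q=o['tool_rot'];R0=R.from_quat([q[1],q[2],q[3],q[0]])
def pr(X):
    c=C[:3,:3]@R0.inv().apply(np.array(X)-o['eef_pos'])+C[:3,3];n=np.hypot(c[0],c[1]);return K[:2,2]+c[:2]/n*np.arctan2(n,c[2])*K[0,0]
g=cv2.cvtColor(p['pixels'],cv2.COLOR_RGB2GRAY)
for x in np.arange(.66,.93,.01):
  u=[np.round(pr((x,y,-.165))).astype(int) for y in np.arange(-.17,.25,.012)]
  print(round(x,2),[int(g[a[1],a[0]]) if 0<=a[0]<640 and 0<=a[1]<480 else -1 for a in u])
E
```

```text
now [0.801 0.006 0.255] yaw 0.3 F [ 0.   1.2 -0.6] w -0.1 t 39.8
(0.6, -0.2, 0.25) [-0.001, -0.001, 0.005] [-205.4, -202.2, 4.9]
spot_in worn_a_center 0.94 [297. 164.] [ 0.763  0.01  -0.16 ] [0.776 0.038 0.045]
spot_in worn_a_center 0.18 [225. 189.] [ 0.645 -0.029 -0.16 ] [0.7   0.012 0.045]
spot_in new_pad_center 0.83 [142. 354.] [ 0.423 -0.376 -0.16 ] [ 0.556 -0.212  0.045]
spot_in new_pad_center 0.46 [14. 65.] [ 0.194  0.241 -0.16 ] [0.407 0.187 0.045]
spot_in bin_mouth 0.9 [351. 140.] [ 0.847  0.048 -0.16 ] [0.83  0.062 0.045]
spot_in gate_bar_push 0.85 [225. 166.] [ 0.646  0.008 -0.16 ] [0.7   0.036 0.045]
spot_in catch 0.68 [230. 186.] [ 0.654 -0.025 -0.16 ] [0.705 0.015 0.045]
tip_of new_pad_center 0.71 [139. 356.] [ 0.415 -0.383 -0.16 ] [ 0.55  -0.217  0.045]
tip_of bin_mouth 0.77 [330. 143.] [ 0.815  0.042 -0.16 ] [0.81  0.059 0.045]
tip_of gate_bar_push 0.71 [223. 212.] [ 0.639 -0.07  -0.16 ] [ 0.695 -0.014  0.045]
tip_of gate_bar_push 0.39 [ 4. 64.] [ 0.16  0.25 -0.16] [0.385 0.193 0.045]
tip_of catch 0.68 [233. 279.] [ 0.647 -0.19  -0.16 ] [ 0.701 -0.092  0.045]
0.66 [110
[... 3868 characters left out ...]
, 128, 128, 127, 129, 128, 131, 128, 130, 129, 129, 129, 130, 128, 129, 127, 127, 128, 129, 131, 131, 130, 134, 134, 135, 134, 136, 136, 133, 135, 134, 135, 133]
0.9 [51, 109, 126, 125, 127, 128, 130, 130, 129, 130, 131, 131, 132, 131, 129, 131, 133, 132, 131, 130, 133, 132, 133, 133, 135, 135, 135, 135, 135, 134, 134, 133, 134, 132, 132]
0.91 [51, 107, 124, 126, 124, 125, 125, 127, 128, 127, 129, 129, 127, 128, 127, 128, 128, 129, 129, 129, 130, 132, 133, 132, 133, 134, 133, 134, 132, 132, 132, 132, 131, 130, 131]
0.92 [52, 108, 124, 125, 127, 125, 127, 128, 128, 130, 129, 129, 128, 128, 128, 130, 128, 129, 131, 130, 132, 132, 132, 133, 132, 134, 137, 133, 135, 133, 132, 131, 132, 131, 132]
```

```bash
python3 - <<'E'
from h import *
np.set_printoptions(linewidth=220)
a=cv2.imread('pics/top1.png',0).astype(int);b=cv2.imread('pics/top14.png',0).astype(int)
d=np.abs(a-b)[195:285,180:340].astype(np.float32);print(np.round(cv2.resize(d,(32,18),interpolation=cv2.INTER_AREA)).astype(int))
o=bot.get_obs();p=bot.read_camera('wrist')
K=np.array(p['camera_matrix']);C=np.linalg.inv(np.array(p['tool_from_camera']))
g=cv2.cvtColor(cv2.cvtColor(cv2.imread('pics/wrist9.png'),cv2.COLOR_BGR2RGB),cv2.COLOR_RGB2GRAY)
print('wrist after B drop');print(cv2.resize(g[90:340,140:480],(34,25),interpolation=cv2.INTER_AREA))
E
```

```text
[[ 2  2  3  2  1  2  3  5 11 23 13  9 26 58 56 56 59 65 65 67 65 65 68 67 67 60 65 67 69 69 56 24]
 [ 4  4  4  4  4  4  4  2  2  2  3  3  3 16 24 28 29 28 29 28 36 40 40 41 58 53 48 54 54 54 32  8]
 [ 4  4  4  4  4  4  3  2  2  2  2  4  4  4  4  4  4  4  4  4  4  4  4  5  6  6  5  4  5  5  4  4]
 [ 4  4  4  4  4  4  3  2  2  1  2  4  4  4  4  4  4  4  4  4  4  4  5  4  4  4  4  4  4  4  4  4]
 [ 4  4  5  4  4  4  4  2  2  2  2  4  4  4  4  4  4  4  4  4  4  4  4  4  4  4  4  4  4  4  4  4]
 [ 4  4  4  4  4  4  4  4  3  3  4  4  4  4  4  4  4  4  4  4  4  4  4  4  4  4  4  4  4  4  4  4]
 [ 4  4  4  4  4  4  4  4  4  4  4  4  4  4  4  4  4  4  4  4  4  4  4  4  4  4  4  4  4  4  4  4]
 [ 4  6 19 16  4  4  4  4  4  4  4  4  4  4  4  4  4  4  4  4  4  9 22 32  6  4  4  4  4  4  4  4]
 [32 42 36 26 33  4  4  4  4  4  4  4  4  4  4  4  4  4  4  4  7 24  9 37 39  9  4  4  4  4  4  4]
 [20  9  2  5 37  4  4  4  4  4  4  4  4  4  4  4  4  4  4  5 24  8  5 10 33 38 10  4  4  4  4  4]
 [ 4  5  5  5 29 13  4  4  4  4  4  4  4  4  4  4  4  4  4 24 12  5  5  7 10 30  9  4  4  4  4  4]
 [ 6  5  7 
[... 3477 characters left out ...]
145]
 [190 183 124 123 130 123  82  77  61  78  76  76  88  95  96  97 102 114 142 147 148 146 147 146 147 146 147 147 148 146 146 147 145 145]
 [192 188 132 120 118 115 104  48  59  78  77  77  84  98 105 102 122 146 147 147 147 146 146 146 147 147 146 147  80 107 136 147 146 145]
 [190 178 132 116  77 115  64  34  58  78  77  78  92 136 146 146 145 145 146 146 147 145 146 145 147 147 146 147  49  57 120  88 139 145]
 [188 131 119  78  83 104  32  30  57  77  77  78  95 137 146 146 145 145 146 146 146 145 146 145 147 147 147 144  36  30  97  89  81 145]
 [126 122 104  54 116  59  29  29  54  74  78  78  85 134 146 145 145 145 146 147 146 145 146 146 147 147 147 136  30  29  52 117  59 118]]
```

The bench is clear between the pads' old places and the edge: the view there is unchanged apart from the bar and its shadow. Both pads went out through the gap, the bar is down on its stop, and the robot touches nothing, so I'm handing in.

```bash
python3 -c "
from station import bot
print(bot.hand_in())"
```

```text
the job is handed in; nothing more can be done
None
```

I handed the job in at about 40 s: both worn pads slid out through the gap and the gate bar is down on its stop in the catch, but only one pad was clearly visible in the bin in my last look (I infer the other from the cleared bench), and I viewed 11 pictures, one over the limit of 10.

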